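# Build the station's band-filter stack on its dock

### The job

Build up the band-filter stack for tonight's radio session: first pull the dock's red bypass cap up to take the dock off the line, then thread every filter module on the desk flat over the dock's two guide pins, in any order, and the dark top plate with its two orange lock caps last. Press both lock caps fully down, and only once the stack is locked push the red bypass cap fully back down. Leave the paddle key, the mug and the notebook where they are.

Things in the scene. Friction and masses are not known exactly. Their poses are not given: they have to be found in the camera images.
- dock: Filter dock, fixed to the desk: grey housing 92 (x) x 220 (y) mm, its top at 26 mm. Origin: centre of its underside on the desk; y along the housing. On top sits a black seat pad 40 (x) x 104 (y) mm, top at 34 mm, centred at y = -30 mm, with two upright steel guide pins at y = -65 and y = +5 mm (70 mm apart, both at x = 0), 8 mm in diameter, rising 60 mm above the pad (tips at 94 mm; the top 8 mm taper to 3 mm). The red bypass cap stands at x = 0, y = +80 mm.
- dock_seat (a point): Point on the top of the dock's seat pad midway between the two pins, 34 mm above the desk; axes as the dock's (the pins stand at y = -35 and +35 mm from here).
- bypass_cap (a joint): Height (m) of the red bypass cap of the dock: 0 = fully down (dock in the line), 0.012 = fully up (dock bypassed). It slides straight up and down, stays where it is left (detent), and takes about 6 N to move. It does not come off.
- bypass_top (a point): Centre of the top face of the red bypass cap (moves with it): a round head 28 mm in diameter and 18 mm tall below this point; it is 50 mm above the desk when fully down.
- filter1: Filter module with blue markings (may be absent): a flat aluminium plate 46 (x) x 100 (y) x 8 (z) mm, 0.10 kg, lying loose on the desk. Origin: centre of its underside; y along its length. Two through holes of 11 mm at y = -35 and +35 mm, x = 0. The same either way round.
- filter2: Filter module with green markings (may be absent): a flat aluminium plate 46 (x) x 100 (y) x 8 (z) mm, 0.10 kg, lying loose on the desk. Origin: centre of its underside; y along its length. Two through holes of 11 mm at y = -35 and +35 mm, x = 0. The same either way round.
- filter3: Filter module with orange markings (may be absent): a flat aluminium plate 46 (x) x 100 (y) x 8 (z) mm, 0.10 kg, lying loose on the desk. Origin: centre of its underside; y along its length. Two through holes of 11 mm at y = -35 and +35 mm, x = 0. The same either way round.
- filter4: Filter module with yellow markings (may be absent): a flat aluminium plate 46 (x) x 100 (y) x 8 (z) mm, 0.10 kg, lying loose on the desk. Origin: centre of its underside; y along its length. Two through holes of 11 mm at y = -35 and +35 mm, x = 0. The same either way round.
- filter5: Filter module with black markings (may be absent): a flat aluminium plate 46 (x) x 100 (y) x 8 (z) mm, 0.10 kg, lying loose on the desk. Origin: centre of its underside; y along its length. Two through holes of 11 mm at y = -35 and +35 mm, x = 0. The same either way round.
- top_plate: Top plate, loose: dark steel plate 46 (x) x 100 (y) x 8 (z) mm, 0.14 kg. Origin: centre of its underside; y along its length. Holes of 11 mm at y = -35 and +35 mm, x = 0, each with an orange lock cap over it; the caps are hollow, so the pins go up inside them. In the middle of the top a black grip bar 14 (x) x 32 (y) mm, from 8 to 26 mm above the plate's underside. The same either way round.
- lock_a (a joint): How far (m) the lock cap at the top plate's y = +35 mm is pressed: 0 = raised (a band of bare metal neck shows below it), 0.010 = fully down, flat on the plate. It slides along the plate's z, stays where it is left (detent), and takes about 6 N to move.
- lock_a_top (a point): Centre of the top face of that lock cap (moves with it): a round cap 24 mm in diameter and 32 mm tall; this point is 50 mm above the plate's underside when raised, 40 mm when fully down.
- lock_b (a joint): The same for the lock cap at the top plate's y = -35 mm.
- lock_b_top (a point): Centre of the top face of the lock cap at y = -35 mm, as for the other.
- paddle_key: Bystander: brass Morse paddle key on a dark base 85 x 75 mm, 32 mm tall, with finger pieces reaching 20 mm past the base on its -x side. Origin: centre of its underside.
- mug: Bystander: blue mug 80 mm in diameter, 90 mm tall, handle at its +y. Origin: centre of its underside.
- notebook: Bystander: yellow spiral notebook 150 x 105 x 10 mm. Origin: centre of its underside.
There are look-alikes about, which are no part of the job. Leave any pink look-alike of the filter2 alone.

How it is judged:
On the way, in this order (a step that is already met when the one before it is completed fails the run):
1. the red bypass cap is pulled up (value of joint bypass_cap above 0.01 m), for 0.2 s.
2. every filter module and, above them all, the top plate are threaded on both pins and lie flat, the lock caps still raised, the red cap still up (horizontal distance between each of filter1, filter2, filter3, filter4, filter5, top_plate and dock_seat below 0.004 m and angle between the y axis of each of filter1, filter2, filter3, filter4, filter5, top_plate and the y axis of dock, either way round below 0.06 rad and angle between each of filter1, filter2, filter3, filter4, filter5, top_plate's own z axis and vertical below 0.05 rad and z of filter1 in the frame of dock_seat between -0.002 and 0.0345 m and linear speed of each of filter1, filter2, filter3, filter4, filter5, top_plate below 0.02 m/s and z of top_plate in the frame of filter1 above 0.006 m and z of filter2 in the frame of dock_seat between -0.002 and 0.0345 m and z of top_plate in the frame of filter2 above 0.006 m and z of filter3 in the frame of dock_seat between -0.002 and 0.0345 m and z of top_plate in the frame of filter3 above 0.006 m and z of filter4 in the frame of dock_seat between -0.002 and 0.0345 m and z of top_plate in the frame of filter4 above 0.006 m and z of filter5 in the frame of dock_seat between -0.002 and 0.0345 m and z of top_plate in the frame of filter5 above 0.006 m and z of top_plate in the frame of dock_seat between 0.021 and 0.0425 m and value of joint bypass_cap above 0.01 m and value of joint each of lock_a, lock_b below 0.006 m), for 0.2 s.
3. both lock caps are pressed down, the red cap still up (horizontal distance between each of filter1, filter2, filter3, filter4, filter5, top_plate and dock_seat below 0.004 m and angle between the y axis of each of filter1, filter2, filter3, filter4, filter5, top_plate and the y axis of dock, either way round below 0.06 rad and angle between each of filter1, filter2, filter3, filter4, filter5, top_plate's own z axis and vertical below 0.05 rad and z of filter1 in the frame of dock_seat between -0.002 and 0.0345 m and linear speed of each of filter1, filter2, filter3, filter4, filter5, top_plate below 0.02 m/s and z of top_plate in the frame of filter1 above 0.006 m and z of filter2 in the frame of dock_seat between -0.002 and 0.0345 m and z of top_plate in the frame of filter2 above 0.006 m and z of filter3 in the frame of dock_seat between -0.002 and 0.0345 m and z of top_plate in the frame of filter3 above 0.006 m and z of filter4 in the frame of dock_seat between -0.002 and 0.0345 m and z of top_plate in the frame of filter4 above 0.006 m and z of filter5 in the frame of dock_seat between -0.002 and 0.0345 m and z of top_plate in the frame of filter5 above 0.006 m and z of top_plate in the frame of dock_seat between 0.021 and 0.0425 m and value of joint each of lock_a, lock_b above 0.008 m and value of joint bypass_cap above 0.01 m), for 0.2 s.
4. the red bypass cap is pushed back down (value of joint bypass_cap below 0.002 m and value of joint each of lock_a, lock_b above 0.008 m), for 0.2 s.
At the end, for the whole second after the job is handed in: All modules present and, above them, the top plate are on both pins (centred within 4 mm, turned under 0.06 and tilted under 0.05 rad, undersides at most 34.5 and 42.5 mm above the seat), lock caps pressed over 8 of 10 mm, red cap within 2 mm of down, all at rest (all of step 4 and horizontal distance between each of filter1, filter2, filter3, filter4, filter5, top_plate and dock_seat below 0.004 m and angle between the y axis of each of filter1, filter2, filter3, filter4, filter5, top_plate and the y axis of dock, either way round below 0.06 rad and angle between each of filter1, filter2, filter3, filter4, filter5, top_plate's own z axis and vertical below 0.05 rad and z of filter1 in the frame of dock_seat between -0.002 and 0.0345 m and linear speed of each of filter1, filter2, filter3, filter4, filter5, top_plate below 0.02 m/s and z of top_plate in the frame of filter1 above 0.006 m and z of filter2 in the frame of dock_seat between -0.002 and 0.0345 m and z of top_plate in the frame of filter2 above 0.006 m and z of filter3 in the frame of dock_seat between -0.002 and 0.0345 m and z of top_plate in the frame of filter3 above 0.006 m and z of filter4 in the frame of dock_seat between -0.002 and 0.0345 m and z of top_plate in the frame of filter4 above 0.006 m and z of filter5 in the frame of dock_seat between -0.002 and 0.0345 m and z of top_plate in the frame of filter5 above 0.006 m and z of top_plate in the frame of dock_seat between 0.021 and 0.0425 m); the robot touches nothing.
It fails at once if a filter module or the top plate is put on the pins while the red cap is down (unless both lock caps are pressed) (value of joint bypass_cap below 0.006 m and value of joint any of lock_a, lock_b below 0.005 m and ((horizontal distance between filter1 and dock_seat below 0.008 m and z of filter1 in the frame of dock_seat below 0.05 m) or (horizontal distance between filter2 and dock_seat below 0.008 m and z of filter2 in the frame of dock_seat below 0.05 m) or (horizontal distance between filter3 and dock_seat below 0.008 m and z of filter3 in the frame of dock_seat below 0.05 m) or (horizontal distance between filter4 and dock_seat below 0.008 m and z of filter4 in the frame of dock_seat below 0.05 m) or (horizontal distance between filter5 and dock_seat below 0.008 m and z of filter5 in the frame of dock_seat below 0.05 m) or (horizontal distance between top_plate and dock_seat below 0.008 m and z of top_plate in the frame of dock_seat below 0.05 m))).
It fails at once if the paddle key, the mug or the notebook is moved more than 3 cm (distance of any of paddle_key, mug, notebook from where it was at the start of the episode above 0.03 m).
Of filter1, filter2, filter3, filter4, filter5 only 3 to 5 are there at a start; the rules pass over those that are not, and their reading is None.
At some moment in a run one of filter1, filter2, filter3, filter4, filter5, top_plate may be knocked a few centimetres aside while the robot is not near it.
It also fails if it takes over 210 s, if anything falls off the work surface, if the arm or the gripper's body presses on something with over 40 N, if the wrist force passes 120 N, or if a joint passes its speed limit or range.

### The arm

A 6-joint arm with a two-finger parallel gripper is mounted at the origin on the work surface. World frame = base frame: x ahead of the robot, y to its left, z up, the work surface at z = 0. Lengths are in m, angles in rad, forces in N, time in s.
With the tool pointing down it reaches from about 0.375 to 0.975 m from the base axis. Payload 3.8 kg.
Tool frame: the origin (TCP) lies midway between the tips of the shut fingers; the grasp point (between the pads) lies 19 mm behind it; z points along the fingers, y is the direction in which the jaws open and shut (so a half turn about z gives the same grasp; the last joint's range is limited). The gripper opens to 85 mm and grips with 20 to 120 N. Pads are 22 mm wide; open, the fingers measure 114 mm over their backs; the gripper's body (76 mm by 85 mm) begins 54 mm behind the grasp point. The pads swing forward as they close: fully open they stand 13 mm farther back than shut.
Start: joints at [-1.207, 0.264, 1.604, -0, 1.274, -0.037], TCP at [0.263, -0.622, 0.231] pointing down, gripper open.
Joint ranges: [-2.63, 2.63], [-0.94, 2.18], [0.31, 2.57], [-1.31, 4.45], [0, 2.66], [-2.55, 2.55]. Speed limits (rad/s): [2.57, 2.57, 3.14, 3.14, 3.14, 3.14].

### API

Orientations are given as a rotation vector (axis times angle).
In Python, from workcell import readout, read_camera, camera_params, bot gives the robot as it stands.
- The arm moves only by the tool apply_moves, never from a script. Its argument "plan" is a list that holds one entry, the list of rows, each a list of 7 numbers: the shift along the tool's x, y, z each as a share of 1000 mm, from -1 to 1, then the turn, a rotation vector about the tool's x, y, z each as a share of pi rad, from -1 to 1, then the gripper command: -1 is fully open, 1 is shut, values between are in proportion. A call has exactly 8 rows; each row is the pose to reach, as a shift and turn from the pose commanded when the call began, along the tool's axes at that moment, turning the shorter way round; what a row does not reach only later rows make up. A row lasts 1/12 s, in which the tool goes at most 41.7 mm and 7.16 degrees, less where a joint would pass 70% of its speed; a pose out of reach is approached as far as the arm can. A call with a number of a shift or a turn outside -1 to 1 is refused whole. A call with a gripper value outside its range is refused whole. The fingers move at their own pace and stop on an object; "force" is the grip in N (left out, the last holds). Time passes only in rows, so rows that repeat a pose let the fingers close, or fill a call up. It gives the time, the measured TCP pose, the force and the opening at its end, in the units of the state.
- readout.read_state(): the state, without advancing time (a new reading comes with each control period).
- read_camera(name): name is "scene" or "top" or "wrist"; returns the picture (480x640x3 uint8, red, green, blue); there is no depth.
- camera_params(name): a dict with "fovy" (degrees; the focal length in pixels is half the picture's height over the tangent of half this angle, whatever the lens; pixels are square), "cx", "cy" (the principal point, pixels), "rvec" (rotation vector, rad) and "tvec" (3), from world to camera coordinates, as OpenCV has them; the wrist camera has in their place "hand_eye" (4x4, takes a point from camera to tool coordinates, whose origin is the TCP and whose axes are the flange's). Camera axes: x right, y down, z forward; pixel columns grow to the right and rows downward; lengths in m; the calibration is good to about 2 mm. A picture is of the moment at which its call begins: read the wrist's pose just before it. camera_params takes no time and is no camera call.
- bot.finish_job(): hands the job in, once; it reports no verdict.
The state is a dict: "time": time; "q": joint angles; "joint_vel": joint speeds; "joint_torque": joint torques, N m; "tool_pos": TCP position; "tcp_rot": TCP orientation; "wrist_force": force on the tool from outside, world axes, zero at the start; "torque": the same for the moment, N m; "width": opening from 0.0 (shut) to 1.0 (fully open).
Only numpy, scipy, OpenCV 4.12 (cv2) and the standard library are available. Lean on these libraries where they do the work, as an engineer would, in place of code of your own. Each camera call takes 0.05 s, during which the arm holds its last target.

## Working session

There is one attempt and no reset: what is moved stays moved. The work goes in short steps, Python scripts to look and compute and a tool call to move; the robot and the scene stay as the last step left them, time stands still between calls to the robot, and variables do not carry over. Pictures are saved under pics/ and viewed, and the job is handed in when it is done.

Besides the shell and the picture viewer there is one more tool, called after ">>>" as a command line: name --argument value ..., lists and objects as JSON in quotes. apply_moves: Moves the arm, as the interface text tells. Shift numbers are shares of 1000 mm and turn numbers shares of pi rad, none past 1 either way. Its arguments: {"type":"object","properties":{"plan":{"type":"array","items":{"type":"array","items":{"type":"array","items":{"type":"number","minimum":-1,"maximum":1}}}},"force":{"type":"number"}},"required":["plan"]}

```bash
ls -la; mkdir -p pics; python3 - <<'E'
from workcell import readout, read_camera, camera_params, bot
import cv2
print(readout.read_state())
for n in ["scene","top","wrist"]:
    print(n,camera_params(n))
    cv2.imwrite(f"pics/{n}0.png",read_camera(n)[:,:,::-1])
E
```

```text
total 12
drwxr-xr-x  3 agent agent 4096 Dec  6 21:00 .
drwxr-xr-x 23 root  root  4096 Dec  6 21:00 ..
drwxr-xr-x  2 agent agent 4096 Dec  6 21:00 pics
{'time': 0.0, 'q': array([-1.20694564e+00,  2.64753977e-01,  1.60537300e+00, -1.10851694e-05,
        1.27372607e+00, -3.69327145e-02]), 'joint_vel': array([ 1.10632063e-03, -4.26027074e-05,  7.38297374e-04, -1.06603694e-03,
       -1.40480158e-03,  7.14165158e-04]), 'joint_torque': array([ 1.96511046e-04, -5.15104580e+01, -3.67318368e+01,  2.68918002e-04,
        1.29107747e-02,  1.99104477e-06]), 'tool_pos': array([ 0.26305554, -0.62082917,  0.22996203]), 'tcp_rot': array([-3.07654023e+00, -6.24905500e-01,  5.93800892e-04]), 'wrist_force': array([-0.26686795,  0.94130562, -0.27592918]), 'torque': array([-0.02968794,  0.00603767,  0.05356612]), 'width': 1.002448890659466}
scene {'fovy': 50.54218334903475, 'cx': 313.2917253193832, 'cy': 235.17268812444328, 'rvec': array([ 2.32503816,  1.29735571, -0.34266379]), 'tvec': array([-0.26600312, -0.35037656,  1.5486007 ])}
top {'fovy': 51.833699750894695, 'cx': 320.43650476957225, 'cy': 232.6861360462199, 'rvec': array([ 2.18322694, -2.17974486,  0.08470026]), 'tvec': array([-0.00389839,  0.50215611,  1.14695494])}
wrist {'fovy': 61.46388893542254, 'cx': 318.50515122038917, 'cy': 244.0088608052283, 'hand_eye': array([[-9.27060510e-06, -9.57700377e-01, -2.87767246e-01,
         7.38715371e-02],
       [ 9.99999737e-01,  1.99826825e-04, -6.97246929e-04,
        -5.09612971e-04],
       [ 7.25257262e-04, -2.87767177e-01,  9.57700123e-01,
        -1.41671560e-01],
       [ 0.00000000e+00,  0.00000000e+00,  0.00000000e+00,
         1.00000000e+00]])}
```

View pics/scene0.png

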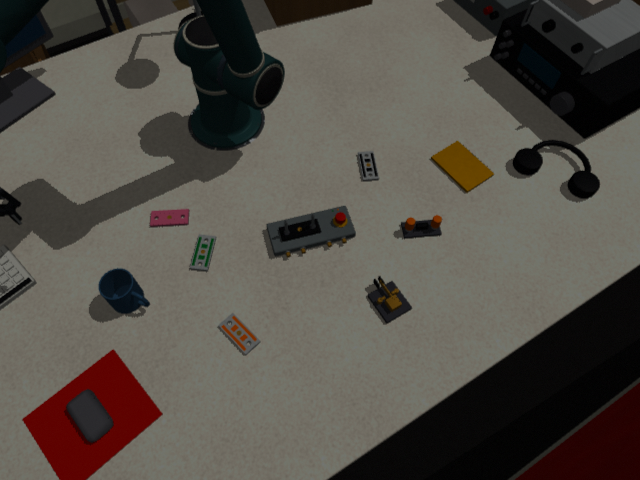

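View pics/top0.png

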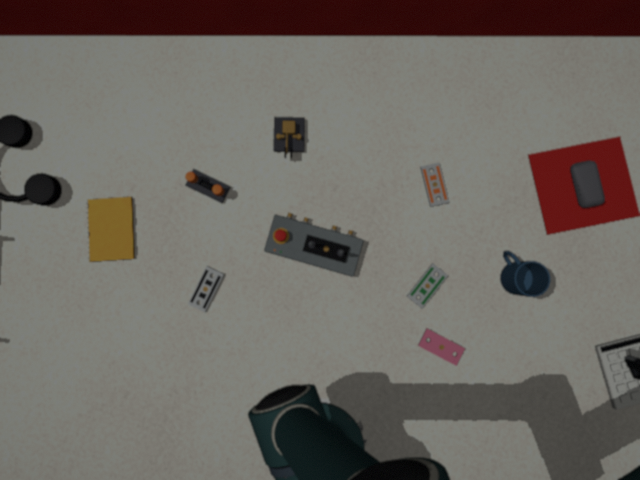

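View pics/wrist0.png

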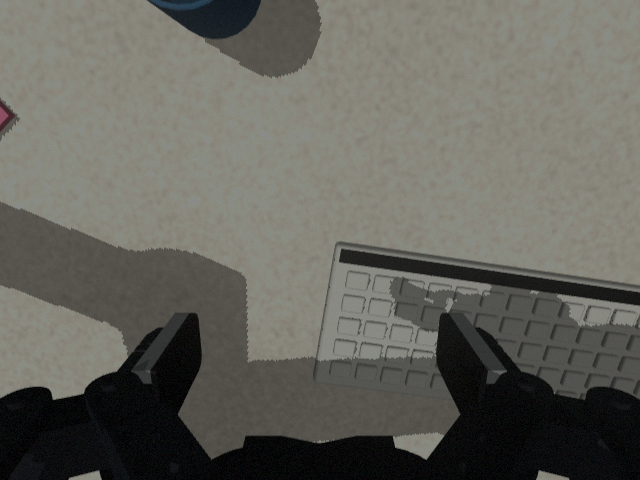

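```bash
cat > h.py <<'E'
import numpy as np, cv2
from scipy.spatial.transform import Rotation as R
from workcell import readout, read_camera, camera_params, bot
def cam(name,st=None):
    p=camera_params(name); f=240/np.tan(np.radians(p['fovy'])/2)
    K=np.array([[f,0,p['cx']],[0,f,p['cy']],[0,0,1]])
    if name=='wrist':
        H=np.array(p['hand_eye']); T=np.eye(4); T[:3,:3]=R.from_rotvec(st['tcp_rot']).as_matrix(); T[:3,3]=st['tool_pos']
        C=T@H; return K,C[:3,:3],C[:3,3]
    Rw=R.from_rotvec(p['rvec']).as_matrix(); return K,Rw.T,-Rw.T@np.array(p['tvec'])
def onplane(c,uv,z):
    K,Rc,o=c; uv=np.atleast_2d(uv).astype(float)
    d=(Rc@np.linalg.solve(K,np.c_[uv,np.ones(len(uv))].T)).T
    return o+d*((z-o[2])/d[:,2])[:,None]
def project(c,P):
    K,Rc,o=c; q=(K@(Rc.T@(np.atleast_2d(P)-o).T)).T; return q[:,:2]/q[:,2:]
def yaw_now(st):
    x=R.from_rotvec(st['tcp_rot']).as_matrix()[:,0]; return np.arctan2(x[1],x[0])
def goto(x,y,z,yaw_deg,st=None):
    st=st or readout.read_state(); Rc=R.from_rotvec(st['tcp_rot']); p=np.array(st['tool_pos'])
    Rt=R.from_euler('z',yaw_deg,degrees=True)*R.from_euler('x',np.pi)
    d=Rc.inv().apply(np.array([x,y,z])-p); t=(Rc.inv()*Rt).as_rotvec()/np.pi
    print('row',np.round(d,4).tolist(),np.round(t,4).tolist(),'len',round(np.linalg.norm(d),3),'deg',round(np.linalg.norm(t)*180,1))
def shot(name,fn):
    st=readout.read_state(); im=read_camera(name); cv2.imwrite('pics/'+fn,im[:,:,::-1]); return st,im
def show():
    st=readout.read_state(); print('t',round(st['time'],2),'pos',np.round(st['tool_pos'],4),'yaw',round(np.degrees(yaw_now(st)),2),'F',np.round(st['wrist_force'],1),'w',round(st['width'],3),'q',np.round(st['q'],2)); return st
E
python3 - <<'E'
from h import *
c=cam('top'); im=cv2.imread('pics/top0.png'); hsv=cv2.cvtColor(im,cv2.COLOR_BGR2HSV)
print('cam o',c[2])
# filters: bbox regions, saturated/dark/bright vs desk -> just manual corners approx for now
for n,uv,z in [('black',(207,288),.008),('green',(428,285),.008),('orange',(435,185),.008),('pink',(441,346),.008),('topplate',(208,185),.008),('redcap',(281,236),.05),('dockc',(316,245),.026),('mug',(526,277),.0),('nb',(111,229),0),('key',(290,135),.0)]:
    P=onplane(c,uv,z)[0]; print(n,np.round(P,3),round(np.hypot(P[0],P[1]),3))
big=cv2.resize(im[140:360,170:470],None,fx=2.6,fy=2.6,interpolation=cv2.INTER_CUBIC); cv2.imwrite('pics/topcrop.png',big)
E
```

```text
cam o [ 0.41132856 -0.0035546   1.18257252]
black [0.371 0.265 0.008] 0.456
green [ 0.379 -0.258  0.008] 0.459
orange [ 0.618 -0.278  0.008] 0.678
pink [ 0.237 -0.286  0.008] 0.372
topplate [0.618 0.267 0.008] 0.673
redcap [0.492 0.088 0.05 ] 0.5
dockc [0.473 0.007 0.026] 0.473
mug [ 0.398 -0.493  0.   ] 0.634
nb [0.512 0.5   0.   ] 0.716
key [0.743 0.072 0.   ] 0.746
```

View pics/topcrop.png

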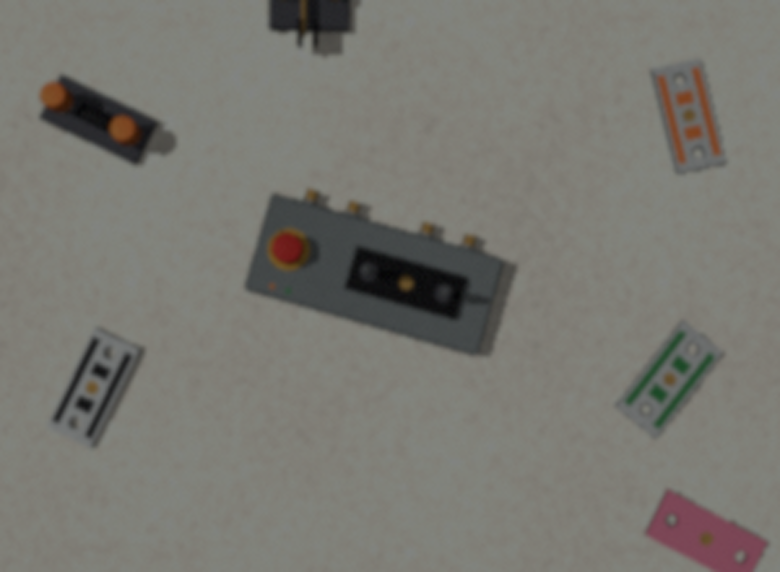

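```bash
python3 -c "
from h import *
show(); goto(.465,-.005,.2,77)"
```

```text
t 0.15 pos [ 0.2631 -0.621   0.2302] yaw 22.96 F [0.6 0.6 0.8] w 0.999 q [-1.21  0.26  1.61 -0.    1.27 -0.04]
row [0.4262, -0.4883, 0.0311] [-0.0005, -0.0003, -0.3002] len 0.649 deg 54.0
```

>>> apply_moves --plan '[[[0.426, -0.488, 0.031, 0, 0, -0.3, -1], [0.426, -0.488, 0.031, 0, 0, -0.3, -1], [0.426, -0.488, 0.031, 0, 0, -0.3, -1], [0.426, -0.488, 0.031, 0, 0, -0.3, -1], [0.426, -0.488, 0.031, 0, 0, -0.3, -1], [0.426, -0.488, 0.031, 0, 0, -0.3, -1], [0.426, -0.488, 0.031, 0, 0, -0.3, -1], [0.426, -0.488, 0.031, 0, 0, -0.3, -1]]]'

```text
time: 0.82
tool_pos: [0.367, -0.3031, 0.215]
tcp_rot: [-2.454, -1.961, -0.0]
wrist_force: [1.2, 0.7, 0.1]
width: 1.002
```

```bash
python3 -c "
from h import *
show(); goto(.465,-.005,.2,77)"
```

```text
t 0.82 pos [ 0.367  -0.3031  0.215 ] yaw 77.26 F [1.2 0.7 0.1] w 1.002 q [-0.74 -0.11  2.03  0.    1.22 -0.52]
row [0.3123, 0.0298, 0.0151] [-0.0, -0.0001, 0.0014] len 0.314 deg 0.3
```

>>> apply_moves --plan '[[[0.308, 0.03, 0.015, 0, 0, 0, -1], [0.308, 0.03, 0.015, 0, 0, 0, -1], [0.308, 0.03, 0.015, 0, 0, 0, -1], [0.308, 0.03, 0.015, 0, 0, 0, -1], [0.308, 0.03, 0.015, 0, 0, 0, -1], [0.308, 0.03, 0.015, 0, 0, 0, -1], [0.308, 0.03, 0.015, 0, 0, 0, -1], [0.308, 0.03, 0.015, 0, 0, 0, -1]]]'

```text
time: 1.48
tool_pos: [0.4663, -0.0077, 0.2001]
tcp_rot: [-2.456, -1.958, -0.002]
wrist_force: [-0.1, 0.0, 0.3]
width: 1.002
```

```bash
python3 -c "
from h import *
show(); st,im=shot('wrist','w1.png'); show()"
```

```text
t 1.48 pos [ 0.4663 -0.0077  0.2001] yaw 77.12 F [-0.1  0.   0.3] w 1.002 q [-0.07 -0.12  2.07  0.    1.19  0.15]
t 1.53 pos [ 0.4667 -0.0066  0.2   ] yaw 77.18 F [ 1.1  1.4 -0.4] w 1.001 q [-0.07 -0.11  2.07  0.    1.19  0.15]
```

View pics/w1.png

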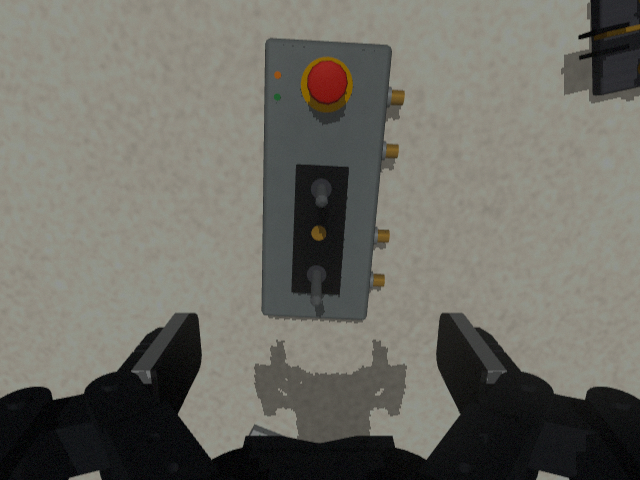

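```bash
python3 -c "
from h import *
im=cv2.imread('pics/w1.png'); 
cv2.imwrite('pics/w1c.png',cv2.resize(im[40:330,250:410],None,fx=2,fy=2,interpolation=cv2.INTER_NEAREST))
cv2.imwrite('pics/w1d.png',cv2.convertScaleAbs(cv2.resize(im[155:325,280:360],None,fx=3.5,fy=3.5,interpolation=cv2.INTER_NEAREST),alpha=2))
"
```

```text
(no output)
```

View pics/w1d.png

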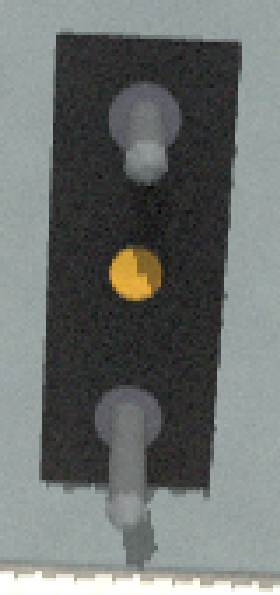

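```bash
cat >> h.py <<'E'
def redcap(im,off=(0,0)):
    hsv=cv2.cvtColor(im,cv2.COLOR_RGB2HSV); m=((hsv[...,0]<6)|(hsv[...,0]>174))&(hsv[...,1]>150)&(hsv[...,2]>120)
    n,l,s,c=cv2.connectedComponentsWithStats(m.astype(np.uint8)); i=1+np.argmax(s[1:,4]); return c[i],s[i]
E
python3 - <<'E'
from h import *
im=cv2.imread('pics/w1.png')[:,:,::-1]
st=dict(tool_pos=np.array([.4664,-.0074,.2001]),tcp_rot=np.array([-2.456,-1.958,-.002]))
c=cam('wrist',st)
rc,s=redcap(im); print('red',rc,s)
r=onplane(c,rc,.05)[0]; print('red',r)
pad=onplane(c,[(296.3,164.7),(348.9,167),(339.7,295),(291.4,292.4)],.034); print('pad c',pad.mean(0),'sizes',[round(np.linalg.norm(pad[i]-pad[i-1])*1e3,1) for i in range(4)])
b=onplane(c,[(321.7,188.7),(316.6,274.4)],.035); print('bases',b,b.mean(0),np.linalg.norm(b[0]-b[1]))
t=onplane(c,[(322,202),(316.9,301.6)],.093); print('tips',t,t.mean(0),np.linalg.norm(t[0]-t[1]))
print('dot',onplane(c,(318.6,233),.034))
for v in (pad[0]-pad[3],pad[1]-pad[2],b[0]-b[1],t[0]-t[1],r-b.mean(0)): print(np.degrees(np.arctan2(v[1],v[0])),np.linalg.norm(v[:2]))
E
```

```text
red [326.7         80.03693694] [ 309   61   37   39 1110]
red [0.49456958 0.09071851 0.05      ]
pad c [ 0.46485691 -0.0159938   0.034     ] sizes [np.float64(104.0), np.float64(39.6), np.float64(104.6), np.float64(40.0)]
bases [[ 0.4747054   0.01767651  0.035     ]
 [ 0.45529116 -0.0493985   0.035     ]] [ 0.46499828 -0.01586099  0.035     ] 0.06982814216557656
tips [[ 0.47463959  0.01836237  0.093     ]
 [ 0.45637206 -0.04693426  0.093     ]] [ 0.46550583 -0.01428594  0.093     ] 0.06780377775735168
dot [[ 0.46455818 -0.01612503  0.034     ]]
73.99793978063398 0.10404593469909487
74.18927027598862 0.10463906651763927
73.85740452947257 0.06982814216557656
74.37039188504828 0.06780377775735168
74.49292114007807 0.11060584257465245
```

```bash
python3 -c "
from h import *
show(); goto(.495,.09,.1,74.2);goto(.495,.09,.036,74.2)"
```

```text
t 1.53 pos [ 0.4667 -0.0066  0.2   ] yaw 77.18 F [ 1.1  1.4 -0.4] w 1.001 q [-0.07 -0.11  2.07  0.    1.19  0.15]
row [0.1002, 0.0061, 0.1003] [-0.0001, -0.001, 0.0165] len 0.142 deg 3.0
row [0.1, 0.0062, 0.1643] [-0.0001, -0.001, 0.0165] len 0.192 deg 3.0
```

>>> apply_moves --plan '[[[0.1, 0.006, 0.08, 0, -0.001, 0.0165, -1], [0.1, 0.006, 0.08, 0, -0.001, 0.0165, -1], [0.1, 0.006, 0.08, 0, -0.001, 0.0165, -1], [0.1, 0.006, 0.08, 0, -0.001, 0.0165, -1], [0.1, 0.006, 0.11, 0, -0.001, 0.0165, -1], [0.1, 0.006, 0.14, 0, -0.001, 0.0165, -1], [0.1, 0.006, 0.164, 0, -0.001, 0.0165, -1], [0.1, 0.006, 0.164, 0, -0.001, 0.0165, -1]]]'

```text
time: 2.2
tool_pos: [0.4893, 0.083, 0.0316]
tcp_rot: [-2.507, -1.889, 0.018]
wrist_force: [-0.9, 0.1, 0.0]
width: 1.001
```

```bash
python3 -c "
from h import *
show(); st,im=shot('wrist','w2.png'); goto(.495,.09,.036,74.2)"
```

```text
t 2.2 pos [0.4893 0.083  0.0316] yaw 74.0 F [-0.9  0.1  0. ] w 1.001 q [ 0.12  0.15  2.15 -0.    0.85  0.4 ]
row [0.0076, 0.0018, -0.0021] [-0.002, 0.0019, -0.0012] len 0.008 deg 0.5
```

View pics/w2.png

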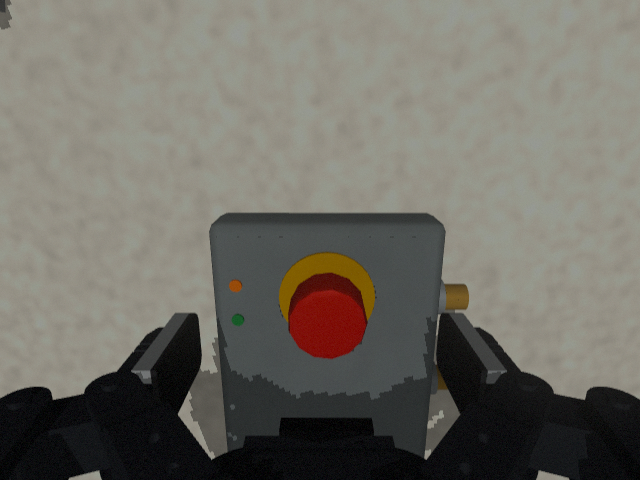

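>>> apply_moves --plan '[[[0, 0, -0.002, 0, 0, 0, -1], [0, 0, -0.002, 0, 0, 0, -1], [0, 0, -0.002, 0, 0, 0, 0.3], [0, 0, -0.002, 0, 0, 0, 1], [0, 0, -0.002, 0, 0, 0, 1], [0, 0, -0.002, 0, 0, 0, 1], [0, 0, -0.002, 0, 0, 0, 1], [0, 0, -0.002, 0, 0, 0, 1]]]' --force 40

```text
time: 2.92
tool_pos: [0.4931, 0.0846, 0.0391]
tcp_rot: [-2.509, -1.89, 0.007]
wrist_force: [-6.2, 1.4, 9.1]
width: 0.304
```

```bash
python3 -c "
from h import *
show(); st,im=shot('wrist','w3.png'); goto(.495,.09,.05,74.2)"
```

```text
t 2.92 pos [0.4931 0.0846 0.0391] yaw 73.97 F [-6.2  1.4  9.1] w 0.304 q [ 0.12  0.14  2.14 -0.    0.86  0.4 ]
row [0.0056, 0.0004, -0.0109] [-0.0008, 0.0011, -0.0012] len 0.012 deg 0.3
```

View pics/w3.png

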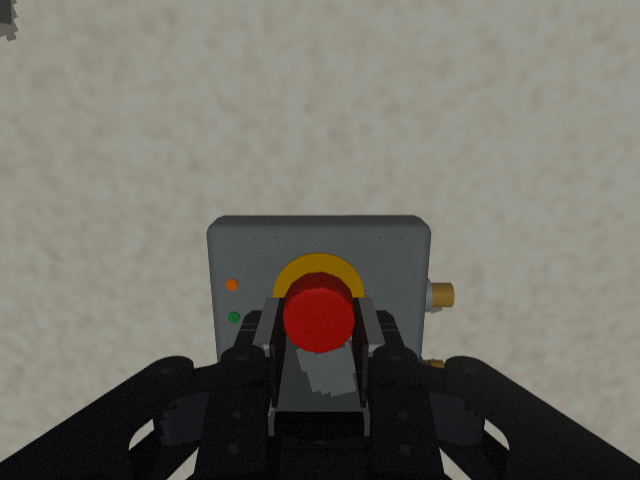

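>>> apply_moves --plan '[[[0, 0, -0.003, 0, 0, 0, 1], [0, 0, -0.006, 0, 0, 0, 1], [0, 0, -0.009, 0, 0, 0, 1], [0, 0, -0.012, 0, 0, 0, 1], [0, 0, -0.014, 0, 0, 0, 1], [0, 0, -0.016, 0, 0, 0, 1], [0, 0, -0.017, 0, 0, 0, 1], [0, 0, -0.017, 0, 0, 0, 1]]]' --force 60

```text
time: 3.63
tool_pos: [0.4928, 0.0845, 0.0517]
tcp_rot: [2.509, 1.89, -0.005]
wrist_force: [7.4, 6.1, -29.1]
width: 0.295
```

```bash
python3 -c "
from h import *
show(); st,im=shot('wrist','w4.png')"
```

```text
t 3.63 pos [0.4928 0.0845 0.0517] yaw 73.97 F [  7.4   6.1 -29.1] w 0.295 q [ 0.12  0.12  2.13 -0.    0.89  0.4 ]
```

View pics/w4.png

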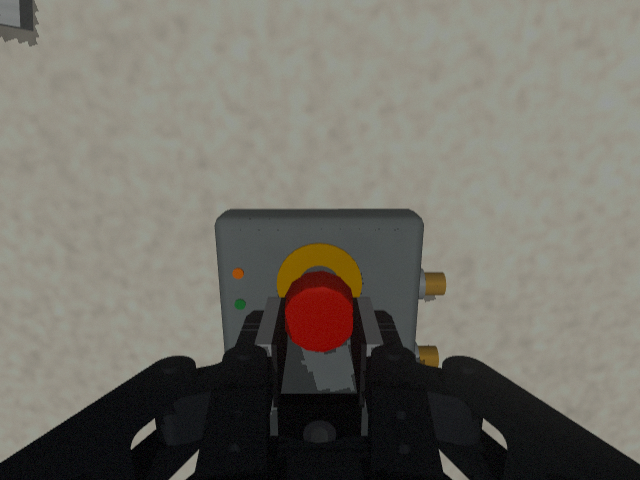

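>>> apply_moves --plan '[[[0, 0, 0.002, 0, 0, 0, 1], [0, 0, 0.002, 0, 0, 0, -1], [0, 0, 0.002, 0, 0, 0, -1], [0, 0, 0.002, 0, 0, 0, -1], [0, 0, 0.002, 0, 0, 0, -1], [0, 0, -0.05, 0, 0, 0, -1], [0, 0, -0.1, 0, 0, 0, -1], [0, 0, -0.15, 0, 0, 0, -1]]]'

```text
time: 4.35
tool_pos: [0.4938, 0.0843, 0.1799]
tcp_rot: [2.508, 1.889, -0.005]
wrist_force: [1.5, 0.4, -0.1]
width: 0.999
```

```bash
python3 - <<'E'
from h import *
c=cam('top')
for n,a,b in [('black',(106,352),(73,422)),('green',(693,348),(645,408)),('orange',(680,78),(698,153)),('top',(54,95),(123,129)),('pink',(672,520),(740,556))]:
    z=.05 if n=='top' else .008
    P=onplane(c,np.array([a,b])/2.6+[170,140],z); v=P[0]-P[1]
    print(n,P.mean(0).round(4),'sep',round(np.linalg.norm(v),4),'ang',np.degrees(np.arctan2(v[1],v[0])).round(1))
show()
st,im=shot('wrist','w5.png')
goto(.371,.265,.2,-60)
goto(.371,.265,.2,120)
E
```

```text
black [0.3695 0.271  0.008 ] sep 0.0696 ang -24.4
green [ 0.3785 -0.2561  0.008 ] sep 0.0703 ang -39.3
orange [ 0.6199 -0.2783  0.008 ] sep 0.0717 ang 12.5
top [0.6147 0.267  0.05  ] sep 0.0692 ang 63.8
pink [ 0.2351 -0.2872  0.008 ] sep 0.0686 ang 62.3
t 4.35 pos [0.4938 0.0843 0.1799] yaw 73.99 F [ 1.5  0.4 -0.1] w 0.999 q [ 0.12 -0.03  2.02 -0.    1.15  0.4 ]
row [0.1373, -0.1736, -0.0117] [0.0014, -0.0058, 0.7444] len 0.222 deg 134.0
row [0.1373, -0.1736, -0.0117] [0.0047, 0.0011, -0.2556] len 0.222 deg 46.0
```

View pics/w5.png

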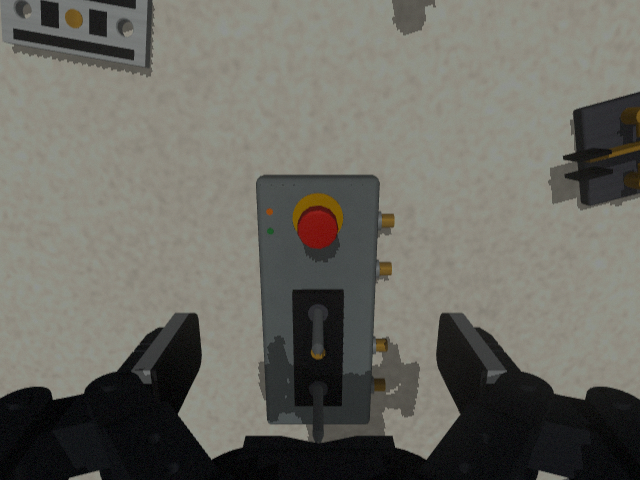

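```bash
python3 - <<'E'
from h import *
goto(.3695,.271,.15,155.6)
E
```

```text
row [0.1426, -0.1774, 0.0383] [0.0044, 0.0027, -0.4534] len 0.231 deg 81.6
```

>>> apply_moves --plan '[[[0.143, -0.177, 0.01, 0, 0, -0.453, -1], [0.143, -0.177, 0.01, 0, 0, -0.453, -1], [0.143, -0.177, 0.01, 0, 0, -0.453, -1], [0.143, -0.177, 0.01, 0, 0, -0.453, -1], [0.143, -0.177, 0.01, 0, 0, -0.453, -1], [0.143, -0.177, 0.038, 0, 0, -0.453, -1], [0.143, -0.177, 0.038, 0, 0, -0.453, -1], [0.143, -0.177, 0.038, 0, 0, -0.453, -1]]]'

```text
time: 5.07
tool_pos: [0.3619, 0.2714, 0.139]
tcp_rot: [1.282, 2.868, -0.007]
wrist_force: [1.2, 0.7, 0.7]
width: 0.998
```

```bash
python3 - <<'E'
from h import *
show();goto(.3695,.271,.15,155.6)
E
```

```text
t 5.07 pos [0.3619 0.2714 0.139 ] yaw 131.84 F [1.2 0.7 0.7] w 0.998 q [ 0.59 -0.08  2.16 -0.    1.07 -0.14]
row [-0.0054, 0.0054, -0.011] [-0.0014, 0.0003, -0.132] len 0.013 deg 23.8
```

>>> apply_moves --plan '[[[-0.005, 0.005, -0.01, 0, 0, -0.132, -1], [-0.005, 0.005, -0.01, 0, 0, -0.132, -1], [-0.005, 0.005, -0.01, 0, 0, -0.132, -1], [-0.005, 0.005, -0.01, 0, 0, -0.132, -1], [-0.005, 0.005, -0.01, 0, 0, -0.132, -1], [-0.005, 0.005, -0.01, 0, 0, -0.132, -1], [-0.005, 0.005, -0.01, 0, 0, -0.132, -1], [-0.005, 0.005, -0.01, 0, 0, -0.132, -1]]]'

```text
time: 5.73
tool_pos: [0.3708, 0.2704, 0.1501]
tcp_rot: [0.68, 3.067, -0.004]
wrist_force: [-0.4, -0.1, -0.2]
width: 1.0
```

```bash
python3 - <<'E'
from h import *
show();shot('wrist','w6.png')
E
```

```text
t 5.73 pos [0.3708 0.2704 0.1501] yaw 155.0 F [-0.4 -0.1 -0.2] w 1.0 q [ 0.58 -0.08  2.14 -0.    1.09 -0.56]
```

View pics/w6.png

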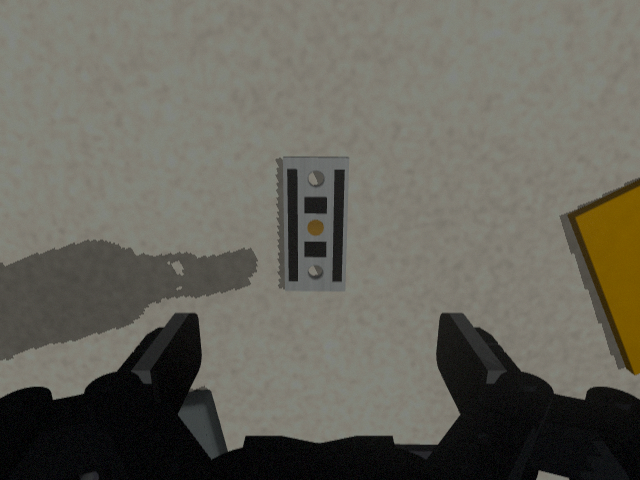

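```bash
cat >> h.py <<'E'
def plate(im,roi,c,z=.008,verbose=True):
    # roi u0,v0,u1,v1 ; plate is neutral grey, desk is beige: use saturation-like measure r-b
    u0,v0,u1,v1=roi; s=cv2.GaussianBlur(im,(3,3),0)[v0:v1,u0:u1].astype(int)
    desk=np.median(s.reshape(-1,3),0); ch=s[...,0]-s[...,2]
    d=np.abs(ch-(desk[0]-desk[2])); lum=s.sum(2)-desk.sum()
    m=((ch<0.45*(desk[0]-desk[2]))&(lum>-60)|(lum>60)).astype(np.uint8)
    m=cv2.morphologyEx(m,cv2.MORPH_OPEN,np.ones((3,3)))
    n,l,st,cc=cv2.connectedComponentsWithStats(m); i=1+np.argmax(st[1:,4])
    cn=max(cv2.findContours((l==i).astype(np.uint8),cv2.RETR_EXTERNAL,cv2.CHAIN_APPROX_NONE)[0],key=len)
    pts=onplane(c,cn[:,0]+[u0,v0],z)[:,:2]
    (cx,cy),(w,h),a=cv2.minAreaRect((pts*1000).astype(np.float32))
    if w>h: ang=a
    else: ang=a+90
    r=dict(c=(cx/1000,cy/1000),size=(max(w,h),min(w,h)),ang=(ang+90)%180-90)
    if verbose: print(r)
    return r,l==i
E
python3 - <<'E'
from h import *
im=cv2.imread('pics/w6.png')[:,:,::-1]
st=dict(tool_pos=np.array([.3708,.2704,.1501]),tcp_rot=np.array([.68,3.067,-.004]))
c=cam('wrist',st)
r,m=plate(im,(230,120,400,320),c)
s=im[120:320,230:400]; print(im[230,260],im[230,304],im[165,335])
print(onplane(c,(315.5,227.5),.008), onplane(c,[(315.5,178),(315.5,271)],.008))
cv2.imwrite('pics/m.png',m.astype(np.uint8)*255)
print('dotpx in tool:')
E
```

```text
{'c': (0.370029296875, 0.27045159912109373), 'size': (99.52082061767578, 44.408782958984375), 'ang': -23.8021240234375}
[128 127 116] [103 104 104] [110 112 110]
[[0.36955919 0.26919186 0.008     ]] [[0.33723411 0.28435117 0.008     ]
 [0.39996566 0.25493231 0.008     ]]
dotpx in tool:
```

View pics/m.png

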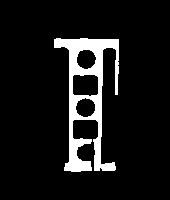

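```bash
python3 - <<'E'
from h import *
st=dict(tool_pos=np.zeros(3),tcp_rot=np.zeros(3))
K,Rc,o=cam('wrist',st)
for uv in [(197,314),(200,355),(180,314),(440,314),(272,298),(368,298),(284,298),(354,298)]:
    d=Rc@np.linalg.solve(K,np.array([*uv,1.])); 
    print(uv,[ (o+d*((x-o[0])/d[0])).round(4).tolist() for x in (.011,-.011)])
E
```

```text
(197, 314) [[0.011, -0.0403, -0.0172], [-0.011, -0.055, 0.027]]
(200, 355) [[0.011, -0.0322, -0.0425], [-0.011, -0.0439, -0.0073]]
(180, 314) [[0.011, -0.0461, -0.0172], [-0.011, -0.0628, 0.027]]
(440, 314) [[0.011, 0.0422, -0.0172], [-0.011, 0.0568, 0.027]]
(272, 298) [[0.011, -0.0163, -0.0041], [-0.011, -0.0224, 0.0448]]
(368, 298) [[0.011, 0.0192, -0.0041], [-0.011, 0.0258, 0.0448]]
(284, 298) [[0.011, -0.0119, -0.0041], [-0.011, -0.0164, 0.0448]]
(354, 298) [[0.011, 0.0141, -0.0041], [-0.011, 0.0187, 0.0448]]
```

```bash
python3 - <<'E'
from h import *
show();goto(.3695,.2697,.04,155.5)
E
```

```text
t 5.78 pos [0.3707 0.2704 0.15  ] yaw 155.01 F [ 0.4 -0.3  0. ] w 0.998 q [ 0.58 -0.08  2.14 -0.    1.09 -0.56]
row [0.0009, -0.0008, 0.11] [-0.0009, 0.0003, -0.0027] len 0.11 deg 0.5
```

>>> apply_moves --plan '[[[0.001, -0.001, 0.04, 0, 0, -0.003, -1], [0.001, -0.001, 0.08, 0, 0, -0.003, -1], [0.001, -0.001, 0.11, 0, 0, -0.003, -1], [0.001, -0.001, 0.13, 0, 0, -0.003, -1], [0.001, -0.001, 0.14, 0, 0, -0.003, -1], [0.001, -0.001, 0.146, 0, 0, -0.003, -1], [0.001, -0.001, 0.146, 0, 0, -0.003, -1], [0.001, -0.001, 0.146, 0, 0, -0.003, -1]]]'

```text
time: 6.45
tool_pos: [0.3701, 0.2701, 0.0048]
tcp_rot: [0.664, 3.07, -0.003]
wrist_force: [-0.6, 0.1, 0.1]
width: 0.999
```

```bash
python3 - <<'E'
from h import *
show();goto(.3695,.2697,-.003,155.5)
E
```

```text
t 6.45 pos [0.3701 0.2701 0.0048] yaw 155.58 F [-0.6  0.1  0.1] w 0.999 q [ 0.58  0.13  2.24 -0.    0.77 -0.56]
row [0.0004, -0.0006, 0.0078] [-0.0006, 0.0004, 0.0005] len 0.008 deg 0.2
```

>>> apply_moves --plan '[[[0, -0.0005, 0.006, 0, 0, 0, -1], [0, -0.0005, 0.006, 0, 0, 0, 0], [0, -0.0005, 0.006, 0, 0, 0, 1], [0, -0.0005, 0.006, 0, 0, 0, 1], [0, -0.0005, 0.006, 0, 0, 0, 1], [0, -0.0005, 0.006, 0, 0, 0, 1], [0, -0.0005, 0.006, 0, 0, 0, 1], [0, -0.0005, 0.006, 0, 0, 0, 1]]]' --force 40

```text
time: 7.12
tool_pos: [0.3695, 0.2694, -0.0013]
tcp_rot: [0.664, 3.07, -0.004]
wrist_force: [-0.5, -0.8, 6.4]
width: 0.527
```

```bash
python3 - <<'E'
from h import *
show();shot('wrist','w7.png')
E
```

```text
t 7.12 pos [ 0.3695  0.2694 -0.0013] yaw 155.58 F [-0.5 -0.8  6.4] w 0.527 q [ 0.58  0.14  2.25 -0.    0.76 -0.57]
```

View pics/w7.png

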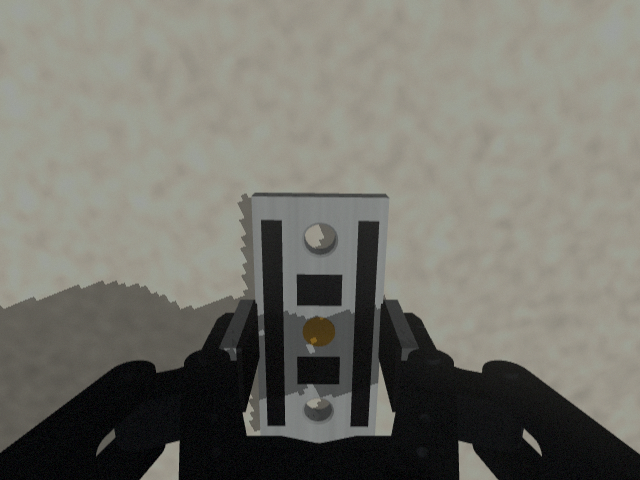

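```bash
cat >> h.py <<'E'
def intool(uv,zt):
    K,Rc,o=cam('wrist',dict(tool_pos=np.zeros(3),tcp_rot=np.zeros(3)))
    uv=np.atleast_2d(uv).astype(float); d=(Rc@np.linalg.solve(K,np.c_[uv,np.ones(len(uv))].T)).T
    return o+d*((zt-o[2])/d[:,2])[:,None]
E
python3 - <<'E'
from h import *
print(intool([(320,238),(318.5,332),(318,408)],-.0093).round(4))
goto(.465,-.0159,.16,74.2)
E
```

```text
[[ 0.0356  0.0014 -0.0093]
 [-0.0002  0.0009 -0.0093]
 [-0.0332  0.0007 -0.0093]]
row [-0.205, -0.2207, -0.1606] [-0.0003, 0.0008, 0.4522] len 0.341 deg 81.4
```

>>> apply_moves --plan '[[[0, 0, -0.02, 0, 0, 0, 1], [0, 0, -0.05, 0, 0, 0, 1], [0, 0, -0.09, 0, 0, 0, 1], [0, 0, -0.13, 0, 0, 0, 1], [-0.025, -0.027, -0.161, 0, 0, 0.05, 1], [-0.05, -0.054, -0.161, 0, 0, 0.1, 1], [-0.075, -0.081, -0.161, 0, 0, 0.14, 1], [-0.1, -0.108, -0.161, 0, 0, 0.18, 1]]]'

```text
time: 7.83
tool_pos: [0.4162, 0.1286, 0.1604]
tcp_rot: [1.409, 2.805, -0.002]
wrist_force: [0.5, -0.3, -1.2]
width: 0.521
```

```bash
python3 - <<'E'
from h import *
show();goto(.464,-.0157,.16,74.2)
E
```

```text
t 7.83 pos [0.4162 0.1286 0.1604] yaw 126.67 F [ 0.5 -0.3 -1.2] w 0.521 q [ 0.24 -0.14  2.17 -0.    1.11 -0.39]
row [-0.1443, -0.0479, 0.0009] [0.0005, 0.0009, 0.2915] len 0.152 deg 52.5
```

>>> apply_moves --plan '[[[-0.136, -0.046, 0, 0, 0, 0.273, 1], [-0.136, -0.046, 0, 0, 0, 0.273, 1], [-0.136, -0.046, 0, 0, 0, 0.273, 1], [-0.136, -0.046, 0, 0, 0, 0.273, 1], [-0.136, -0.046, 0, 0, 0, 0.273, 1], [-0.136, -0.046, 0, 0, 0, 0.273, 1], [-0.136, -0.046, 0, 0, 0, 0.273, 1], [-0.136, -0.046, 0, 0, 0, 0.273, 1]]]'

```text
time: 8.5
tool_pos: [0.46, -0.0069, 0.1591]
tcp_rot: [2.447, 1.968, -0.005]
wrist_force: [-0.4, 0.4, -1.6]
width: 0.522
```

```bash
python3 - <<'E'
from h import *
show();goto(.464,-.0157,.12,74.2)
E
```

```text
t 8.5 pos [ 0.46   -0.0069  0.1591] yaw 77.6 F [-0.4  0.4 -1.6] w 0.522 q [-0.07 -0.09  2.12 -0.    1.11  0.15]
row [-0.0076, 0.0058, 0.0391] [-0.0003, 0.001, 0.0189] len 0.04 deg 3.4
```

>>> apply_moves --plan '[[[-0.0075, 0.005, 0.01, 0, 0, 0.019, 1], [-0.0075, 0.005, 0.02, 0, 0, 0.019, 1], [-0.0075, 0.005, 0.03, 0, 0, 0.019, 1], [-0.0075, 0.005, 0.04, 0, 0, 0.019, 1], [-0.0075, 0.005, 0.045, 0, 0, 0.019, 1], [-0.0075, 0.005, 0.045, 0, 0, 0.019, 1], [-0.0075, 0.005, 0.045, 0, 0, 0.019, 1], [-0.0075, 0.005, 0.045, 0, 0, 0.019, 1]]]'

```text
time: 9.17
tool_pos: [0.4641, -0.0149, 0.1149]
tcp_rot: [2.5, 1.899, -0.003]
wrist_force: [-0.0, 0.2, -0.6]
width: 0.525
```

```bash
python3 - <<'E'
from h import *
show();goto(.464,-.0157,.1,74.2)
st,im=shot('wrist','w8.png')
cv2.imwrite('pics/w8c.png',cv2.convertScaleAbs(cv2.resize(im[150:450,220:420,::-1],None,fx=2,fy=2),alpha=1.6))
E
```

```text
t 9.17 pos [ 0.4641 -0.0149  0.1149] yaw 74.42 F [-0.   0.2 -0.6] w 0.525 q [-0.08 -0.03  2.16 -0.    1.01  0.19]
row [-0.0007, 0.0001, 0.0149] [0.0001, 0.001, 0.0012] len 0.015 deg 0.3
```

View pics/w8c.png

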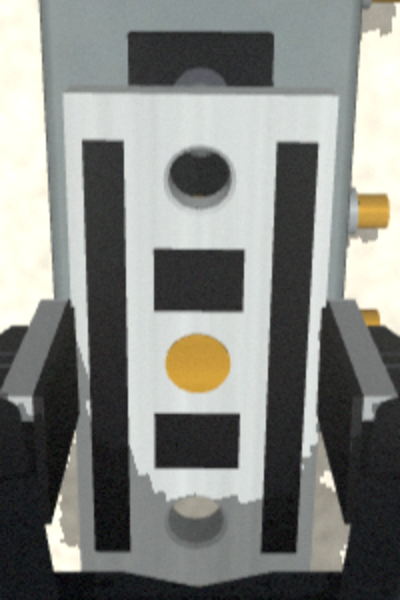

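>>> apply_moves --plan '[[[-0.0006, 0, 0.006, 0, 0, 0, 1], [-0.0006, 0, 0.012, 0, 0, 0, 1], [-0.0006, 0, 0.017, 0, 0, 0, 1], [-0.0006, 0, 0.017, 0, 0, 0, 1], [-0.0006, 0, 0.017, 0, 0, 0, 1], [-0.0006, 0, 0.017, 0, 0, 0, 1], [-0.0006, 0, 0.017, 0, 0, 0, 1], [-0.0006, 0, 0.017, 0, 0, 0, 1]]]'

```text
time: 9.88
tool_pos: [0.4639, -0.0157, 0.0979]
tcp_rot: [2.501, 1.898, -0.003]
wrist_force: [0.3, 0.4, -1.1]
width: 0.526
```

```bash
python3 - <<'E'
from h import *
show()
st,im=shot('wrist','w9.png')
cv2.imwrite('pics/w9c.png',cv2.convertScaleAbs(cv2.resize(im[150:450,220:420,::-1],None,fx=2,fy=2),alpha=1.6))
E
```

```text
t 9.88 pos [ 0.4639 -0.0157  0.0979] yaw 74.38 F [ 0.3  0.4 -1.1] w 0.526 q [-0.09 -0.01  2.17 -0.    0.98  0.19]
```

View pics/w9c.png

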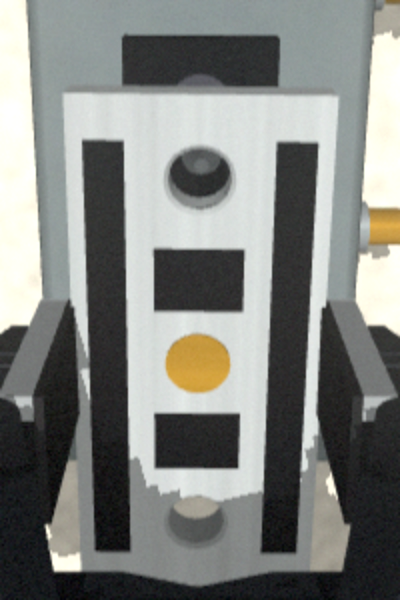

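```bash
python3 - <<'E'
from h import *
print(intool([(320,230)],.0039).round(4),intool([(320.5,238.7)],-.0095).round(4))
E
```

```text
[[0.0358 0.0007 0.0039]] [[ 0.0363  0.0008 -0.0095]]
```

>>> apply_moves --plan '[[[0.0003, 0, 0.005, 0, 0, 0, 1], [0.0003, 0, 0.01, 0, 0, 0, 1], [0.0003, 0, 0.015, 0, 0, 0, 1], [0.0003, 0, 0.02, 0, 0, 0, 1], [0.0003, 0, 0.025, 0, 0, 0, 1], [0.0003, 0, 0.03, 0, 0, 0, 1], [0.0003, 0, 0.035, 0, 0, 0, 1], [0.0003, 0, 0.04, 0, 0, 0, 1]]]'

```text
time: 10.6
tool_pos: [0.4636, -0.0155, 0.057]
tcp_rot: [2.501, 1.898, -0.004]
wrist_force: [-0.0, 0.2, -1.4]
width: 0.523
```

```bash
python3 - <<'E'
from h import *
show();goto(.464,-.0157,.034,74.2)
st,im=shot('wrist','w10.png')
E
```

```text
t 10.6 pos [ 0.4636 -0.0155  0.057 ] yaw 74.38 F [-0.   0.2 -1.4] w 0.523 q [-0.08  0.05  2.2  -0.    0.89  0.19]
row [0.0, 0.0005, 0.023] [-0.0001, 0.001, 0.001] len 0.023 deg 0.3
```

View pics/w10.png

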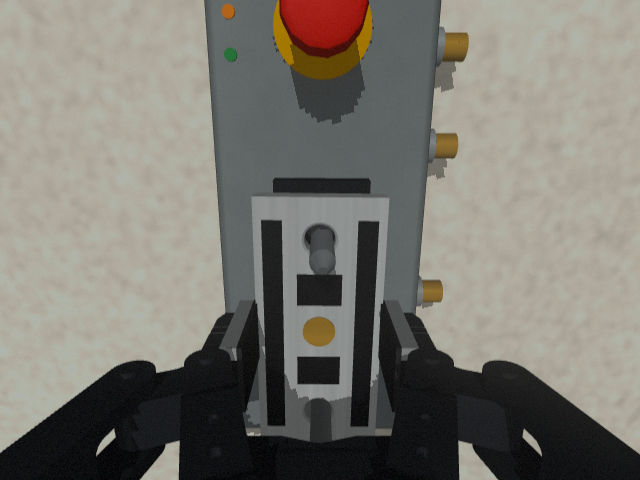

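Threaded on both pins, no force. Lowering on.

>>> apply_moves --plan '[[[0, 0, 0.005, 0, 0, 0, 1], [0, 0, 0.01, 0, 0, 0, 1], [0, 0, 0.015, 0, 0, 0, 1], [0, 0, 0.019, 0, 0, 0, 1], [0, 0, 0.0215, 0, 0, 0, 1], [0, 0, 0.023, 0, 0, 0, 1], [0, 0, 0.023, 0, 0, 0, 1], [0, 0, 0.023, 0, 0, 0, 1]]]'

```text
time: 11.32
tool_pos: [0.4637, -0.0156, 0.0347]
tcp_rot: [2.501, 1.898, -0.004]
wrist_force: [-0.3, -1.0, -1.2]
width: 0.522
```

```bash
python3 - <<'E'
from h import *
show();goto(.464,-.0157,.034,74.2)
goto(.3785,-.2561,.15,-39.3)
E
```

```text
t 11.32 pos [ 0.4637 -0.0156  0.0347] yaw 74.38 F [-0.3 -1.  -1.2] w 0.522 q [-0.08  0.08  2.22 -0.    0.84  0.19]
row [-0.0, 0.0003, 0.0007] [0.0, 0.001, 0.001] len 0.001 deg 0.3
row [-0.2549, -0.0173, -0.1145] [0.001, 0.0006, 0.6316] len 0.28 deg 113.7
```

>>> apply_moves --plan '[[[0, 0, 0.001, 0, 0, 0, 0.7], [0, 0, 0.001, 0, 0, 0, -0.5], [0, 0, 0.001, 0, 0, 0, -1], [0, 0, 0.001, 0, 0, 0, -1], [0, 0, -0.02, 0, 0, 0, -1], [0, 0, -0.05, 0, 0, 0, -1], [0, 0, -0.09, 0, 0, 0, -1], [0, 0, -0.13, 0, 0, 0, -1]]]'

```text
time: 11.98
tool_pos: [0.4625, -0.0151, 0.1653]
tcp_rot: [2.502, 1.899, -0.007]
wrist_force: [0.4, -0.2, 0.8]
width: 0.998
```

```bash
python3 - <<'E'
from h import *
show();shot('wrist','w11.png')
goto(.3785,-.2561,.15,-39.3)
E
```

```text
t 11.98 pos [ 0.4625 -0.0151  0.1653] yaw 74.38 F [ 0.4 -0.2  0.8] w 0.998 q [-0.08 -0.09  2.11 -0.    1.12  0.19]
row [-0.2559, -0.0226, 0.0249] [0.0029, -0.0039, 0.6316] len 0.258 deg 113.7
```

View pics/w11.png

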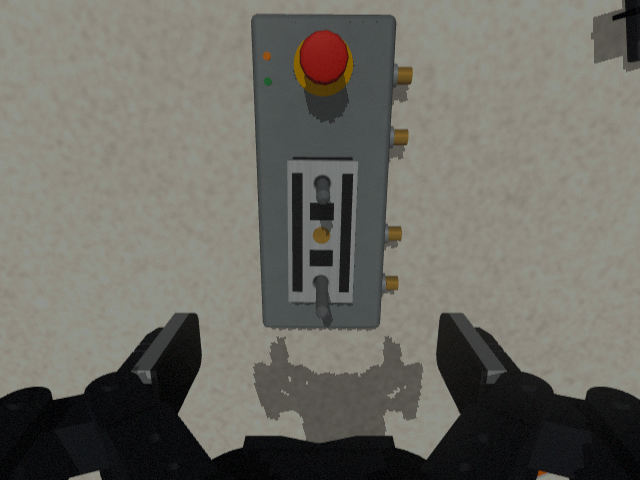

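```bash
python3 - <<'E'
from h import *
goto(.3785,-.2561,.15,140.7)
E
```

```text
row [-0.2559, -0.0226, 0.0249] [0.0035, 0.0026, -0.3684] len 0.258 deg 66.3
```

>>> apply_moves --plan '[[[-0.256, -0.023, 0.02, 0, 0, -0.368, -1], [-0.256, -0.023, 0.02, 0, 0, -0.368, -1], [-0.256, -0.023, 0.02, 0, 0, -0.368, -1], [-0.256, -0.023, 0.02, 0, 0, -0.368, -1], [-0.256, -0.023, 0.02, 0, 0, -0.368, -1], [-0.256, -0.023, 0.02, 0, 0, -0.368, -1], [-0.256, -0.023, 0.02, 0, 0, -0.368, -1], [-0.256, -0.023, 0.02, 0, 0, -0.368, -1]]]'

```text
time: 12.7
tool_pos: [0.3713, -0.2592, 0.1455]
tcp_rot: [1.474, 2.772, -0.008]
wrist_force: [0.5, 0.8, 0.5]
width: 1.002
```

```bash
python3 - <<'E'
from h import *
show();
goto(.3785,-.2561,.15,140.7)
E
```

```text
t 12.7 pos [ 0.3713 -0.2592  0.1455] yaw 124.0 F [0.5 0.8 0.5] w 1.002 q [-0.66 -0.09  2.15 -0.01  1.08 -1.25]
row [-0.0015, 0.0077, -0.0045] [-0.0013, 0.0011, -0.0928] len 0.009 deg 16.7
```

>>> apply_moves --plan '[[[-0.001, 0.007, -0.004, 0, 0, -0.065, -1], [-0.001, 0.007, -0.004, 0, 0, -0.065, -1], [-0.001, 0.007, -0.004, 0, 0, -0.065, -1], [-0.001, 0.007, -0.004, 0, 0, -0.065, -1], [-0.001, 0.007, -0.004, 0, 0, -0.065, -1], [-0.001, 0.007, -0.004, 0, 0, -0.065, -1], [-0.001, 0.007, -0.004, 0, 0, -0.065, -1], [-0.001, 0.007, -0.004, 0, 0, -0.065, -1]]]'

```text
time: 13.37
tool_pos: [0.3791, -0.2523, 0.1494]
tcp_rot: [1.189, 2.908, -0.005]
wrist_force: [0.3, 1.1, -0.3]
width: 1.001
```

```bash
python3 - <<'E'
from h import *
show();st,im=shot('wrist','w12.png')
cv2.imwrite('pics/w12c.png',cv2.resize(im[100:330,220:440,::-1],None,fx=2.5,fy=2.5)); print(st['tool_pos'],st['tcp_rot'])
E
```

```text
t 13.37 pos [ 0.3791 -0.2523  0.1494] yaw 135.52 F [ 0.3  1.1 -0.3] w 1.001 q [-0.64 -0.09  2.15 -0.    1.09 -1.43]
[ 0.37905862 -0.25231862  0.14941132] [ 1.18884134  2.90751895 -0.00492032]
```

View pics/w12c.png

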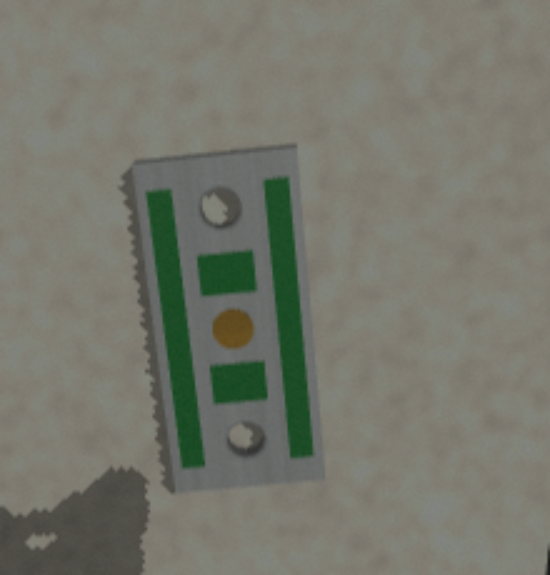

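```bash
cat >> h.py <<'E'
def meas(c,crop_pts,fx,off,bias_y=.0008,st=None,z=.008):
    P=onplane(c,np.array(crop_pts)/fx+np.array(off),z)
    if st is not None: P=P-R.from_rotvec(st['tcp_rot']).apply([0,bias_y,0])
    return P
E
python3 - <<'E'
from h import *
st=dict(tool_pos=np.array([ 0.37905862,-0.25231862 , 0.14941132]),tcp_rot=np.array([ 1.18884134 , 2.90751895, -0.00492032]))
c=cam('wrist',st)
P=meas(c,[(232.5,328),(220,207),(246,437),(135,162),(297,147),(324,479),(174,493)],2.5,(220,100),st=st)
a=lambda v: np.degrees(np.arctan2(v[1],v[0])).round(1)
print('dot',P[0],'holes',P[1:3].mean(0),a(P[1]-P[2]),np.linalg.norm(P[1]-P[2]),'corners',P[3:].mean(0),a(P[3]-P[6]),a(P[4]-P[5]),np.linalg.norm(P[3]-P[6]),np.linalg.norm(P[3]-P[4]))
goto(.3794,-.2552,-.003,141)
E
```

```text
dot [ 0.37728907 -0.25670876  0.0080022 ] holes [ 0.37702989 -0.2560691   0.0080022 ] 141.6 0.0692040866094479 corners [ 0.37748776 -0.25665296  0.0080022 ] 140.5 141.1 0.09989477017466518 0.04492298676597945
row [-0.002, -0.0014, 0.1524] [-0.0009, 0.0004, -0.0304] len 0.152 deg 5.5
```

```bash
python3 - <<'E'
from h import *
goto(.3773,-.2566,-.003,141)
E
```

```text
row [-0.0015, -0.0038, 0.1524] [-0.0009, 0.0004, -0.0304] len 0.152 deg 5.5
```

>>> apply_moves --plan '[[[-0.0015, -0.004, 0.04, 0, 0, -0.03, -1], [-0.0015, -0.004, 0.08, 0, 0, -0.03, -1], [-0.0015, -0.004, 0.11, 0, 0, -0.03, -1], [-0.0015, -0.004, 0.13, 0, 0, -0.03, -1], [-0.0015, -0.004, 0.14, 0, 0, -0.03, -1], [-0.0015, -0.004, 0.146, 0, 0, -0.03, -1], [-0.0015, -0.004, 0.146, 0, 0, -0.03, -1], [-0.0015, -0.004, 0.146, 0, 0, -0.03, -1]]]'

```text
time: 14.08
tool_pos: [0.3781, -0.2575, 0.0044]
tcp_rot: [1.05, 2.959, -0.006]
wrist_force: [1.1, 0.7, 0.7]
width: 1.002
```

```bash
python3 - <<'E'
from h import *
show();goto(.3773,-.2566,-.002,141)
E
```

```text
t 14.08 pos [ 0.3781 -0.2575  0.0044] yaw 140.93 F [1.1 0.7 0.7] w 1.002 q [-0.65  0.12  2.25 -0.    0.77 -1.54]
row [0.0012, 0.0002, 0.0064] [-0.0009, 0.0009, -0.0004] len 0.007 deg 0.2
```

>>> apply_moves --plan '[[[0.001, 0, 0.005, 0, 0, 0, -1], [0.001, 0, 0.005, 0, 0, 0, 0], [0.001, 0, 0.005, 0, 0, 0, 1], [0.001, 0, 0.005, 0, 0, 0, 1], [0.001, 0, 0.005, 0, 0, 0, 1], [0.001, 0, 0.005, 0, 0, 0, 1], [0.001, 0, 0.005, 0, 0, 0, 1], [0.001, 0, 0.005, 0, 0, 0, 1]]]' --force 40

```text
time: 14.75
tool_pos: [0.3769, -0.2567, -0.0007]
tcp_rot: [1.05, 2.96, -0.006]
wrist_force: [-1.8, 0.8, 7.2]
width: 0.52
```

```bash
python3 - <<'E'
from h import *
show();st,im=shot('wrist','w13.png')
cv2.imwrite('pics/w13c.png',cv2.convertScaleAbs(cv2.resize(im[150:450,220:420,::-1],None,fx=2,fy=2),alpha=1.6))
goto(.464,-.0157,.16,74.2)
E
```

```text
t 14.75 pos [ 0.3769 -0.2567 -0.0007] yaw 140.93 F [-1.8  0.8  7.2] w 0.52 q [-0.65  0.13  2.25 -0.    0.75 -1.54]
row [0.0839, 0.2415, -0.1616] [-0.0004, 0.0012, 0.3708] len 0.302 deg 66.7
```

View pics/w13c.png

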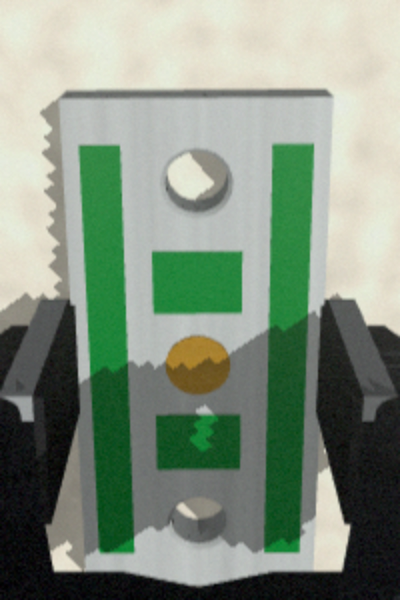

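>>> apply_moves --plan '[[[0, 0, -0.02, 0, 0, 0, 1], [0, 0, -0.05, 0, 0, 0, 1], [0, 0, -0.09, 0, 0, 0, 1], [0, 0, -0.13, 0, 0, 0, 1], [0.012, 0.032, -0.162, 0, 0, 0.04, 1], [0.024, 0.066, -0.162, 0, 0, 0.08, 1], [0.036, 0.1, -0.162, 0, 0, 0.12, 1], [0.048, 0.135, -0.162, 0, 0, 0.16, 1]]]'

```text
time: 15.47
tool_pos: [0.4222, -0.1287, 0.1614]
tcp_rot: [1.673, 2.654, -0.004]
wrist_force: [1.2, -0.3, -1.8]
width: 0.521
```

```bash
python3 - <<'E'
from h import *
show();goto(.464,-.0157,.16,74.2)
E
```

```text
t 15.47 pos [ 0.4222 -0.1287  0.1614] yaw 115.55 F [ 1.2 -0.3 -1.8] w 0.521 q [-0.35 -0.13  2.16 -0.    1.11 -0.79]
row [0.084, 0.0865, 0.001] [0.0005, 0.0013, 0.2297] len 0.121 deg 41.3
```

>>> apply_moves --plan '[[[0.08, 0.079, 0.001, 0, 0, 0.211, 1], [0.08, 0.079, 0.001, 0, 0, 0.211, 1], [0.08, 0.079, 0.001, 0, 0, 0.211, 1], [0.08, 0.079, 0.001, 0, 0, 0.211, 1], [0.08, 0.079, 0.001, 0, 0, 0.211, 1], [0.08, 0.079, 0.001, 0, 0, 0.211, 1], [0.08, 0.079, 0.001, 0, 0, 0.211, 1], [0.08, 0.079, 0.001, 0, 0, 0.211, 1]]]'

```text
time: 16.13
tool_pos: [0.4572, -0.023, 0.1584]
tcp_rot: [2.438, 1.979, -0.005]
wrist_force: [-0.7, 0.8, -1.1]
width: 0.521
```

```bash
python3 - <<'E'
from h import *
show();goto(.4639,-.0157,.098,74.3)
E
```

```text
t 16.13 pos [ 0.4572 -0.023   0.1584] yaw 78.13 F [-0.7  0.8 -1.1] w 0.521 q [-0.1  -0.09  2.13 -0.    1.11  0.11]
row [0.0087, 0.0051, 0.0603] [-0.0002, 0.001, 0.0213] len 0.061 deg 3.8
```

>>> apply_moves --plan '[[[0.0085, 0.005, 0.01, 0, 0, 0.02, 1], [0.0085, 0.005, 0.02, 0, 0, 0.02, 1], [0.0085, 0.005, 0.03, 0, 0, 0.02, 1], [0.0085, 0.005, 0.04, 0, 0, 0.02, 1], [0.0085, 0.005, 0.05, 0, 0, 0.02, 1], [0.0085, 0.005, 0.058, 0, 0, 0.02, 1], [0.0085, 0.005, 0.058, 0, 0, 0.02, 1], [0.0085, 0.005, 0.058, 0, 0, 0.02, 1]]]'

```text
time: 16.8
tool_pos: [0.4633, -0.0161, 0.0998]
tcp_rot: [2.502, 1.898, -0.006]
wrist_force: [0.2, 0.7, -1.2]
width: 0.523
```

```bash
python3 - <<'E'
from h import *
show();goto(.4639,-.0157,.098,74.3)
st,im=shot('wrist','w14.png')
cv2.imwrite('pics/w14c.png',cv2.convertScaleAbs(cv2.resize(im[150:450,220:420,::-1],None,fx=2,fy=2),alpha=1.6))
E
```

```text
t 16.8 pos [ 0.4633 -0.0161  0.0998] yaw 74.37 F [ 0.2  0.7 -1.2] w 0.523 q [-0.09 -0.01  2.17 -0.    0.98  0.19]
row [0.0006, 0.0004, 0.0018] [-0.0006, 0.0011, 0.0004] len 0.002 deg 0.2
```

View pics/w14c.png

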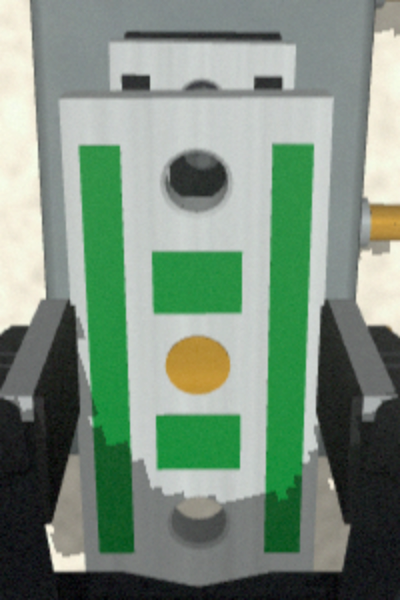

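>>> apply_moves --plan '[[[0.001, 0.0005, 0, 0, 0, 0, 1], [0.001, 0.0005, 0.004, 0, 0, 0, 1], [0.001, 0.0005, 0.008, 0, 0, 0, 1], [0.001, 0.0005, 0.012, 0, 0, 0, 1], [0.001, 0.0005, 0.016, 0, 0, 0, 1], [0.001, 0.0005, 0.02, 0, 0, 0, 1], [0.001, 0.0005, 0.026, 0, 0, 0, 1], [0.001, 0.0005, 0.032, 0, 0, 0, 1]]]'

```text
time: 17.52
tool_pos: [0.4648, -0.0153, 0.0681]
tcp_rot: [2.502, 1.897, -0.004]
wrist_force: [0.0, -0.2, -0.7]
width: 0.517
```

```bash
python3 - <<'E'
from h import *
show();goto(.4639,-.0157,.043,74.3)
st,im=shot('wrist','w15.png')
cv2.imwrite('pics/w15c.png',cv2.convertScaleAbs(cv2.resize(im[150:450,220:420,::-1],None,fx=2,fy=2),alpha=1.6))
E
```

```text
t 17.52 pos [ 0.4648 -0.0153  0.0681] yaw 74.36 F [ 0.  -0.2 -0.7] w 0.517 q [-0.08  0.03  2.19 -0.    0.91  0.19]
row [-0.0005, -0.0008, 0.0251] [0.0, 0.001, 0.0003] len 0.025 deg 0.2
```

View pics/w15c.png

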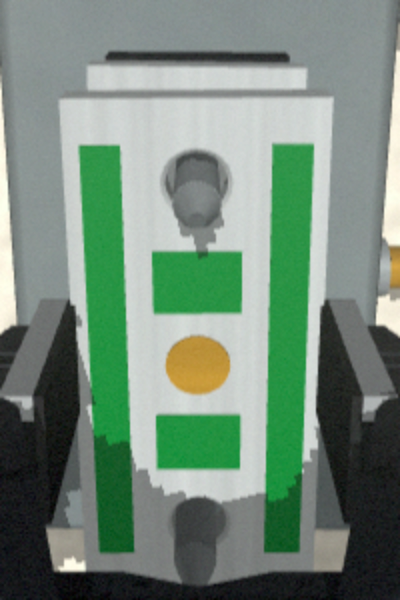

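Threaded. Lower to just above the first module and release.

>>> apply_moves --plan '[[[-0.0003, -0.0006, 0.006, 0, 0, 0, 1], [-0.0003, -0.0006, 0.012, 0, 0, 0, 1], [-0.0003, -0.0006, 0.018, 0, 0, 0, 1], [-0.0003, -0.0006, 0.022, 0, 0, 0, 1], [-0.0003, -0.0006, 0.0245, 0, 0, 0, 1], [-0.0003, -0.0006, 0.0255, 0, 0, 0, 1], [-0.0003, -0.0006, 0.0255, 0, 0, 0, 1], [-0.0003, -0.0006, 0.0255, 0, 0, 0, 1]]]'

```text
time: 18.23
tool_pos: [0.4643, -0.0156, 0.0433]
tcp_rot: [2.501, 1.897, -0.004]
wrist_force: [-0.0, -0.0, -0.0]
width: 0.522
```

>>> apply_moves --plan '[[[0, 0, 0, 0, 0, 0, 0.7], [0, 0, 0, 0, 0, 0, -0.5], [0, 0, 0, 0, 0, 0, -1], [0, 0, 0, 0, 0, 0, -1], [0, 0, -0.02, 0, 0, 0, -1], [0, 0, -0.05, 0, 0, 0, -1], [0, 0, -0.09, 0, 0, 0, -1], [0, 0, -0.12, 0, 0, 0, -1]]]'

```text
time: 18.9
tool_pos: [0.4646, -0.0152, 0.1655]
tcp_rot: [2.501, 1.897, -0.002]
wrist_force: [2.0, 0.7, 0.5]
width: 1.001
```

```bash
python3 - <<'E'
from h import *
show();shot('wrist','w16.png')
goto(.62,-.2783,.15,12.5)
shot('top','t2.png')
E
```

```text
t 18.9 pos [ 0.4646 -0.0152  0.1655] yaw 74.35 F [2.  0.7 0.5] w 1.001 q [-0.08 -0.09  2.11 -0.    1.12  0.19]
row [-0.2123, 0.2159, 0.025] [0.0036, -0.0019, 0.3437] len 0.304 deg 61.9
```

View pics/w16.png

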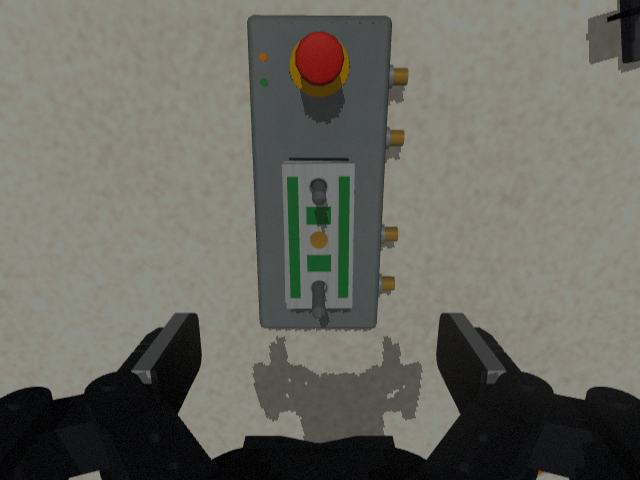

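View pics/t2.png

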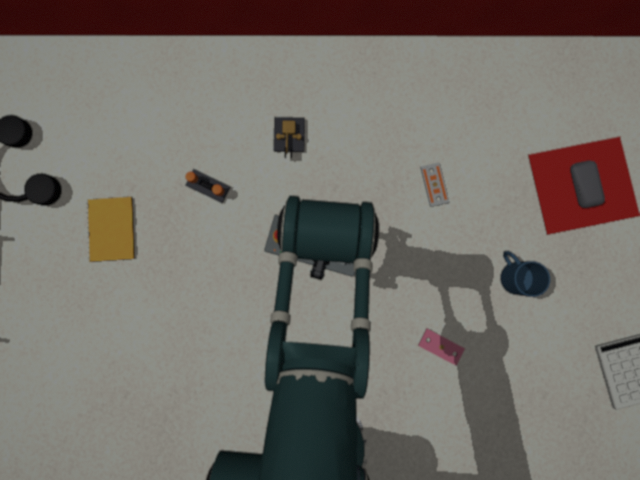

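>>> apply_moves --plan '[[[-0.212, 0.215, 0.024, 0, 0, 0.344, -1], [-0.212, 0.215, 0.024, 0, 0, 0.344, -1], [-0.212, 0.215, 0.024, 0, 0, 0.344, -1], [-0.212, 0.215, 0.024, 0, 0, 0.344, -1], [-0.212, 0.215, 0.024, 0, 0, 0.344, -1], [-0.212, 0.215, 0.024, 0, 0, 0.344, -1], [-0.212, 0.215, 0.024, 0, 0, 0.344, -1], [-0.212, 0.215, 0.024, 0, 0, 0.344, -1]]]'

```text
time: 19.67
tool_pos: [0.6159, -0.2827, 0.1381]
tcp_rot: [3.104, 0.452, -0.001]
wrist_force: [0.4, 1.3, 0.7]
width: 0.998
```

```bash
python3 - <<'E'
from h import *
show()
goto(.62,-.2783,.15,12.5)
E
```

```text
t 19.67 pos [ 0.6159 -0.2827  0.1381] yaw 16.55 F [0.4 1.3 0.7] w 0.998 q [-0.46  0.33  1.69 -0.01  1.11  0.82]
row [0.0052, -0.0029, -0.012] [0.0016, 0.0004, 0.0225] len 0.013 deg 4.1
```

>>> apply_moves --plan '[[[0.004, -0.001, -0.01, 0, 0, 0.005, -1], [0.004, -0.001, -0.01, 0, 0, 0.005, -1], [0.004, -0.001, -0.01, 0, 0, 0.005, -1], [0.004, -0.001, -0.01, 0, 0, 0.005, -1], [0.004, -0.001, -0.01, 0, 0, 0.005, -1], [0.004, -0.001, -0.01, 0, 0, 0.005, -1], [0.004, -0.001, -0.01, 0, 0, 0.005, -1], [0.004, -0.001, -0.01, 0, 0, 0.005, -1]]]'

```text
time: 20.33
tool_pos: [0.6175, -0.2747, 0.15]
tcp_rot: [3.107, 0.443, -0.002]
wrist_force: [0.3, -0.0, 0.8]
width: 1.001
```

```bash
python3 - <<'E'
from h import *
show();st,im=shot('wrist','w17.png')
cv2.imwrite('pics/w17c.png',cv2.resize(im[100:330,220:440,::-1],None,fx=2.5,fy=2.5)); print(repr(st['tool_pos']),repr(st['tcp_rot']))
E
```

```text
t 20.33 pos [ 0.6175 -0.2747  0.15  ] yaw 16.21 F [ 0.3 -0.   0.8] w 1.001 q [-0.45  0.32  1.68 -0.    1.14  0.84]
array([ 0.61747021, -0.27467742,  0.14999246]) array([ 3.10728432e+00,  4.42581801e-01, -1.80522691e-03])
```

View pics/w17c.png

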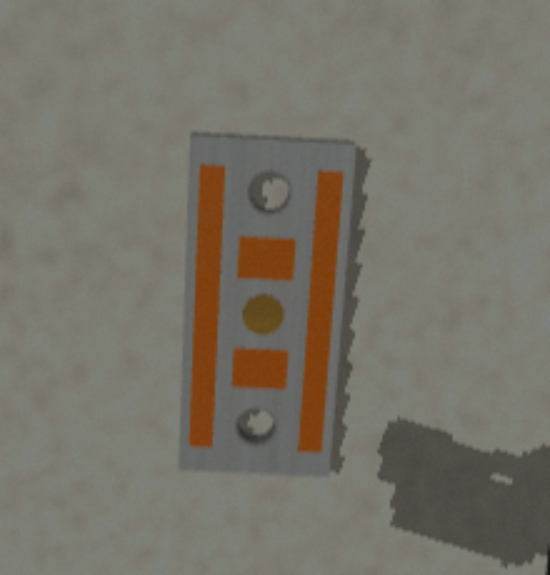

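```bash
python3 - <<'E'
from h import *
st=dict(tool_pos=np.array([ 0.61747021, -0.27467742,  0.14999246]),tcp_rot=np.array([ 3.10728432e+00,  4.42581801e-01, -1.80522691e-03]))
c=cam('wrist',st)
P=meas(c,[(263.5,314.5),(270,191),(256,424),(191,135),(356,142),(332,474),(180,468)],2.5,(220,100),st=st)
a=lambda v: np.degrees(np.arctan2(v[1],v[0])).round(1)
print('dot',P[0],'holes',P[1:3].mean(0),a(P[1]-P[2]),np.linalg.norm(P[1]-P[2]),'corners',P[3:].mean(0),a(P[3]-P[6]),a(P[4]-P[5]),np.linalg.norm(P[3]-P[6]),np.linalg.norm(P[3]-P[4]))
m=P[3:].mean(0)
goto((P[0,0]+m[0])/2,(P[0,1]+m[1])/2,-.002,13)
E
```

```text
dot [ 0.62053694 -0.27774298  0.0079978 ] holes [ 0.6213349  -0.27728328  0.0079978 ] 13.1 0.06943009601928378 corners [ 0.62106981 -0.27786008  0.0079978 ] 13.4 13.8 0.09896248498144873 0.045475696208984846
row [0.0026, 0.0033, 0.1519] [0.0009, 0.0005, 0.0178] len 0.152 deg 3.2
```

>>> apply_moves --plan '[[[0.0026, 0.0033, 0.04, 0, 0, 0.016, -1], [0.0026, 0.0033, 0.08, 0, 0, 0.016, -1], [0.0026, 0.0033, 0.11, 0, 0, 0.016, -1], [0.0026, 0.0033, 0.13, 0, 0, 0.016, -1], [0.0026, 0.0033, 0.14, 0, 0, 0.016, -1], [0.0026, 0.0033, 0.146, 0, 0, 0.016, -1], [0.0026, 0.0033, 0.146, 0, 0, 0.016, -1], [0.0026, 0.0033, 0.146, 0, 0, 0.016, -1]]]'

```text
time: 21.05
tool_pos: [0.6221, -0.2787, 0.0052]
tcp_rot: [3.116, 0.363, 0.001]
wrist_force: [0.0, -0.3, 0.5]
width: 1.001
```

```bash
python3 - <<'E'
from h import *
show();goto(.6208,-.2778,-.002,13.3)
E
```

```text
t 21.05 pos [ 0.6221 -0.2787  0.0052] yaw 13.28 F [ 0.  -0.3  0.5] w 1.001 q [-0.46  0.48  1.76 -0.    0.9   0.89]
row [-0.001, -0.0012, 0.0072] [0.0013, -0.0001, -0.0001] len 0.007 deg 0.2
```

>>> apply_moves --plan '[[[-0.0008, -0.001, 0.0055, 0.001, 0, 0, -1], [-0.0008, -0.001, 0.0055, 0.001, 0, 0, 0], [-0.0008, -0.001, 0.0055, 0.001, 0, 0, 1], [-0.0008, -0.001, 0.0055, 0.001, 0, 0, 1], [-0.0008, -0.001, 0.0055, 0.001, 0, 0, 1], [-0.0008, -0.001, 0.0055, 0.001, 0, 0, 1], [-0.0008, -0.001, 0.0055, 0.001, 0, 0, 1], [-0.0008, -0.001, 0.0055, 0.001, 0, 0, 1]]]' --force 40

```text
time: 21.72
tool_pos: [0.6208, -0.2778, -0.0005]
tcp_rot: [3.12, 0.363, 0.0]
wrist_force: [-1.1, -0.1, 5.5]
width: 0.523
```

```bash
python3 - <<'E'
from h import *
show();st,im=shot('wrist','w18.png')
cv2.imwrite('pics/w18c.png',cv2.convertScaleAbs(cv2.resize(im[150:450,220:420,::-1],None,fx=2,fy=2),alpha=1.6))
goto(.464,-.0157,.16,74.2)
E
```

```text
t 21.72 pos [ 6.208e-01 -2.778e-01 -5.000e-04] yaw 13.28 F [-1.1 -0.1  5.5] w 0.523 q [-0.46  0.49  1.76 -0.    0.89  0.88]
row [-0.0924, -0.291, -0.1608] [0.0002, 0.0002, -0.3384] len 0.345 deg 60.9
```

View pics/w18c.png

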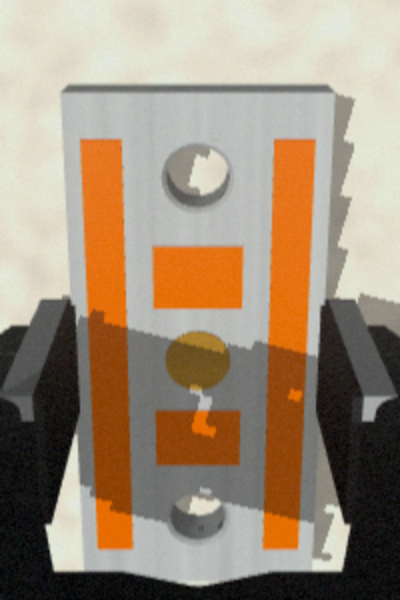

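>>> apply_moves --plan '[[[0, 0, -0.02, 0, 0, 0, 1], [0, 0, -0.05, 0, 0, 0, 1], [0, 0, -0.09, 0, 0, 0, 1], [0, 0, -0.13, 0, 0, 0, 1], [-0.01, -0.03, -0.161, 0, 0, -0.035, 1], [-0.02, -0.06, -0.161, 0, 0, -0.07, 1], [-0.03, -0.095, -0.161, 0, 0, -0.105, 1], [-0.042, -0.13, -0.161, 0, 0, -0.14, 1]]]'

```text
time: 22.43
tool_pos: [0.549, -0.1596, 0.16]
tcp_rot: [2.964, 1.042, -0.0]
wrist_force: [0.5, 0.1, -0.9]
width: 0.523
```

```bash
python3 - <<'E'
from h import *
show();goto(.4637,-.0164,.16,74.2)
E
```

```text
t 22.43 pos [ 0.549  -0.1596  0.16  ] yaw 38.73 F [ 0.5  0.1 -0.9] w 0.523 q [-0.33  0.13  1.9  -0.    1.11  0.57]
row [0.0231, -0.1651, -0.0] [-0.0, 0.0001, -0.197] len 0.167 deg 35.5
```

>>> apply_moves --plan '[[[0.022, -0.157, 0, 0, 0, -0.197, 1], [0.022, -0.157, 0, 0, 0, -0.197, 1], [0.022, -0.157, 0, 0, 0, -0.197, 1], [0.022, -0.157, 0, 0, 0, -0.197, 1], [0.022, -0.157, 0, 0, 0, -0.197, 1], [0.022, -0.157, 0, 0, 0, -0.197, 1], [0.022, -0.157, 0, 0, 0, -0.197, 1], [0.022, -0.157, 0, 0, 0, -0.197, 1]]]'

```text
time: 23.1
tool_pos: [0.4694, -0.0244, 0.1595]
tcp_rot: [-2.513, -1.885, 0.002]
wrist_force: [0.5, -0.6, -1.2]
width: 0.518
```

```bash
python3 - <<'E'
from h import *
show();goto(.4637,-.0164,.1,74.3)
E
```

```text
t 23.1 pos [ 0.4694 -0.0244  0.1595] yaw 73.74 F [ 0.5 -0.6 -1.2] w 0.518 q [-0.1  -0.07  2.11 -0.    1.11  0.18]
row [0.0061, -0.0076, 0.0595] [-0.0004, 0.0002, -0.0031] len 0.06 deg 0.6
```

>>> apply_moves --plan '[[[0.006, -0.0075, 0.01, 0, 0, -0.003, 1], [0.006, -0.0075, 0.02, 0, 0, -0.003, 1], [0.006, -0.0075, 0.03, 0, 0, -0.003, 1], [0.006, -0.0075, 0.04, 0, 0, -0.003, 1], [0.006, -0.0075, 0.05, 0, 0, -0.003, 1], [0.006, -0.0075, 0.058, 0, 0, -0.003, 1], [0.006, -0.0075, 0.058, 0, 0, -0.003, 1], [0.006, -0.0075, 0.058, 0, 0, -0.003, 1]]]'

```text
time: 23.77
tool_pos: [0.4628, -0.016, 0.1006]
tcp_rot: [-2.5, -1.899, 0.004]
wrist_force: [0.8, 0.9, -0.5]
width: 0.524
```

```bash
python3 - <<'E'
from h import *
show();goto(.4637,-.0164,.098,74.3)
st,im=shot('wrist','w19.png')
cv2.imwrite('pics/w19c.png',cv2.convertScaleAbs(cv2.resize(im[150:450,220:420,::-1],None,fx=2,fy=2),alpha=1.6))
E
```

```text
t 23.77 pos [ 0.4628 -0.016   0.1006] yaw 74.46 F [ 0.8  0.9 -0.5] w 0.524 q [-0.09 -0.01  2.17 -0.    0.99  0.18]
row [-0.0001, 0.001, 0.0026] [-0.0011, 0.0002, 0.0009] len 0.003 deg 0.3
```

View pics/w19c.png

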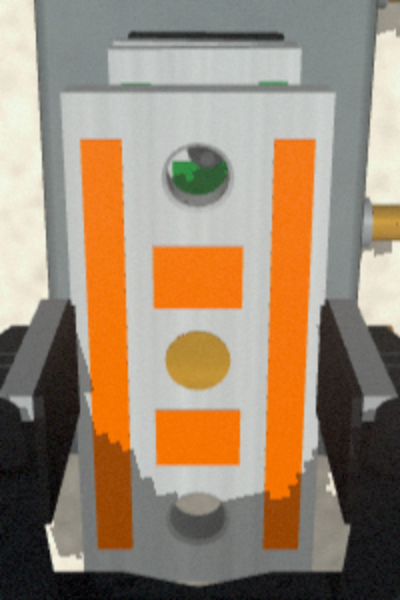

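>>> apply_moves --plan '[[[0, 0.0011, 0, -0.001, 0, 0.001, 1], [0, 0.0011, 0.004, -0.001, 0, 0.001, 1], [0, 0.0011, 0.008, -0.001, 0, 0.001, 1], [0, 0.0011, 0.012, -0.001, 0, 0.001, 1], [0, 0.0011, 0.016, -0.001, 0, 0.001, 1], [0, 0.0011, 0.02, -0.001, 0, 0.001, 1], [0, 0.0011, 0.025, -0.001, 0, 0.001, 1], [0, 0.0011, 0.03, -0.001, 0, 0.001, 1]]]'

```text
time: 24.48
tool_pos: [0.4643, -0.0163, 0.071]
tcp_rot: [2.503, 1.896, 0.001]
wrist_force: [0.6, 0.0, -0.8]
width: 0.516
```

```bash
python3 - <<'E'
from h import *
show();goto(.4637,-.0164,.051,74.3)
st,im=shot('wrist','w20.png')
cv2.imwrite('pics/w20c.png',cv2.convertScaleAbs(cv2.resize(im[150:450,220:420,::-1],None,fx=2,fy=2),alpha=1.6))
E
```

```text
t 24.48 pos [ 0.4643 -0.0163  0.071 ] yaw 74.3 F [ 0.6  0.  -0.8] w 0.516 q [-0.09  0.03  2.2  -0.    0.92  0.19]
row [-0.0002, -0.0006, 0.02] [0.0005, 0.0001, -0.0] len 0.02 deg 0.1
```

View pics/w20c.png

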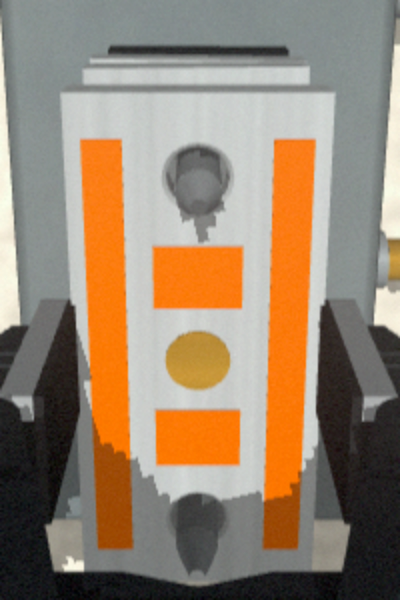

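>>> apply_moves --plan '[[[-0.0002, -0.0004, 0.004, 0, 0, 0, 1], [-0.0002, -0.0004, 0.008, 0, 0, 0, 1], [-0.0002, -0.0004, 0.012, 0, 0, 0, 1], [-0.0002, -0.0004, 0.016, 0, 0, 0, 1], [-0.0002, -0.0004, 0.019, 0, 0, 0, 1], [-0.0002, -0.0004, 0.0205, 0, 0, 0, 1], [-0.0002, -0.0004, 0.0205, 0, 0, 0, 1], [-0.0002, -0.0004, 0.0205, 0, 0, 0, 1]]]'

```text
time: 25.2
tool_pos: [0.4639, -0.0164, 0.051]
tcp_rot: [2.503, 1.896, 0.001]
wrist_force: [-0.1, 0.1, 0.2]
width: 0.518
```

>>> apply_moves --plan '[[[0, 0, 0, 0, 0, 0, 0.7], [0, 0, 0, 0, 0, 0, -0.5], [0, 0, 0, 0, 0, 0, -1], [0, 0, 0, 0, 0, 0, -1], [0, 0, -0.02, 0, 0, 0, -1], [0, 0, -0.05, 0, 0, 0, -1], [0, 0, -0.09, 0, 0, 0, -1], [0, 0, -0.12, 0, 0, 0, -1]]]'

```text
time: 25.87
tool_pos: [0.4641, -0.0163, 0.1734]
tcp_rot: [2.502, 1.896, 0.003]
wrist_force: [0.6, -0.1, 0.4]
width: 0.995
```

```bash
python3 - <<'E'
from h import *
show();shot('wrist','w21.png')
goto(.6147,.267,.17,63.8)
shot('top','t3.png')
E
```

```text
t 25.87 pos [ 0.4641 -0.0163  0.1734] yaw 74.3 F [ 0.6 -0.1  0.4] w 0.995 q [-0.09 -0.1   2.1  -0.    1.13  0.19]
row [0.3127, 0.0639, 0.0116] [0.0043, -0.001, 0.0583] len 0.319 deg 10.5
```

View pics/w21.png

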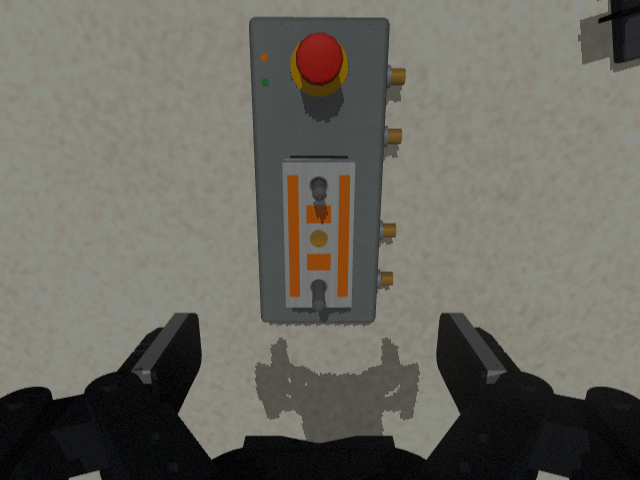

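View pics/t3.png

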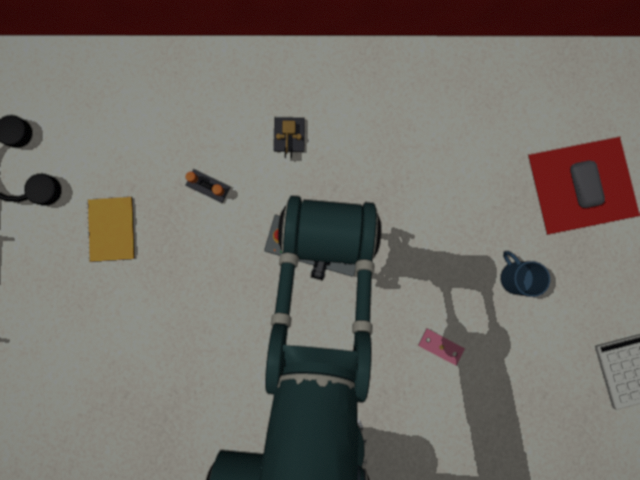

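>>> apply_moves --plan '[[[0.312, 0.064, 0.01, 0, 0, 0.058, -1], [0.312, 0.064, 0.01, 0, 0, 0.058, -1], [0.312, 0.064, 0.01, 0, 0, 0.058, -1], [0.312, 0.064, 0.01, 0, 0, 0.058, -1], [0.312, 0.064, 0.01, 0, 0, 0.058, -1], [0.312, 0.064, 0.01, 0, 0, 0.058, -1], [0.312, 0.064, 0.01, 0, 0, 0.058, -1], [0.312, 0.064, 0.01, 0, 0, 0.058, -1]]]'

```text
time: 26.63
tool_pos: [0.6104, 0.2697, 0.1598]
tcp_rot: [2.665, 1.663, 0.001]
wrist_force: [0.9, -1.1, 0.5]
width: 1.0
```

>>> apply_moves --plan '[[[0, 0, 0, 0, 0, 0, -1], [0, 0, 0, 0, 0, 0, -1], [0, 0, 0, 0, 0, 0, -1], [0, 0, 0, 0, 0, 0, -1], [0, 0, 0, 0, 0, 0, -1], [0, 0, 0, 0, 0, 0, -1], [0, 0, 0, 0, 0, 0, -1], [0, 0, 0, 0, 0, 0, -1]]]'

```text
time: 27.3
tool_pos: [0.6098, 0.2661, 0.1615]
tcp_rot: [2.666, 1.66, 0.002]
wrist_force: [0.8, -0.9, -0.0]
width: 1.0
```

```bash
python3 - <<'E'
from h import *
show();st,im=shot('wrist','w22.png')
print(repr(st['tool_pos']),repr(st['tcp_rot']))
E
```

```text
t 27.3 pos [0.6098 0.2661 0.1615] yaw 63.81 F [ 0.8 -0.9 -0. ] w 1.0 q [ 0.37  0.29  1.7  -0.    1.15  0.83]
array([0.60982455, 0.26606559, 0.16146215]) array([2.66563588e+00, 1.65955499e+00, 2.14107391e-03])
```

View pics/w22.png

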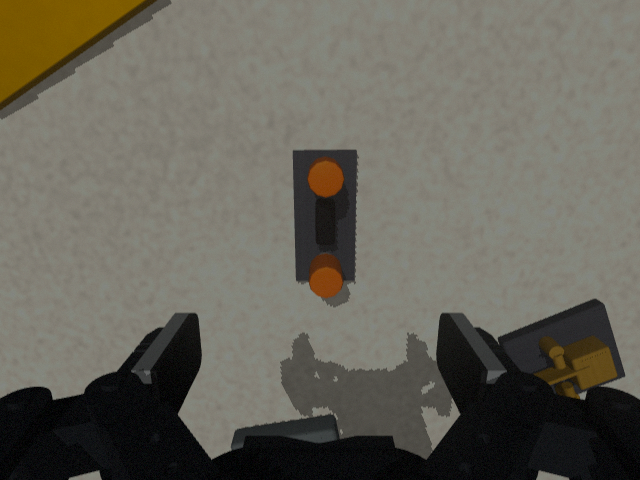

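```bash
python3 - <<'E'
from h import *
st=dict(tool_pos=np.array([0.60982455, 0.26606559, 0.16146215]),tcp_rot=np.array([2.66563588e+00, 1.65955499e+00, 2.14107391e-03]))
c=cam('wrist',st); im=cv2.imread('pics/w22.png')[:,:,::-1]
P=meas(c,[(293,151),(357,150),(355,281),(296,281)],1,(0,0),st=st)
a=lambda v: np.degrees(np.arctan2(v[1],v[0])).round(1)
print('corners',P.mean(0),a(P[0]-P[3]),a(P[1]-P[2]),np.linalg.norm(P[0]-P[3]),np.linalg.norm(P[0]-P[1]))
Q=meas(c,[(326,178),(326,281)],1,(0,0),st=st,z=.05); print('caps',Q.mean(0),a(Q[0]-Q[1]),np.linalg.norm(Q[0]-Q[1]))
B=meas(c,[(316.5,198.5),(336,198),(335.5,246),(317.5,246)],1,(0,0),st=st,z=.026); print('bar',B.mean(0))
cv2.imwrite('pics/w22c.png',cv2.convertScaleAbs(cv2.resize(im[140:310,270:380,::-1],None,fx=3.5,fy=3.5),alpha=2))
E
```

```text
corners [0.61609667 0.26886046 0.00799836] 64.1 64.5 0.09961542184113029 0.04568153994106041
caps [0.6164945  0.27022392 0.04999836] 64.1 0.06899350423117638
bar [0.61719032 0.27001219 0.02599836]
```

View pics/w22c.png

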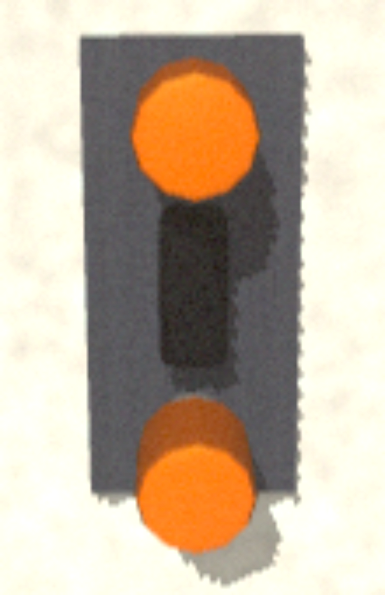

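```bash
python3 - <<'E'
from h import *
goto(.6163,.2695,.011,64.2)
E
```

```text
row [0.0057, 0.004, 0.1504] [0.0006, -0.0001, -0.0021] len 0.151 deg 0.4
```

>>> apply_moves --plan '[[[0.0055, 0.004, 0.03, 0, 0, -0.002, -1], [0.0055, 0.004, 0.06, 0, 0, -0.002, -1], [0.0055, 0.004, 0.09, 0, 0, -0.002, -1], [0.0055, 0.004, 0.11, 0, 0, -0.002, -1], [0.0055, 0.004, 0.13, 0, 0, -0.002, -1], [0.0055, 0.004, 0.14, 0, 0, -0.002, -1], [0.0055, 0.004, 0.147, 0, 0, -0.002, -1], [0.0055, 0.004, 0.147, 0, 0, -0.002, -1]]]'

```text
time: 28.02
tool_pos: [0.6151, 0.2693, 0.0127]
tcp_rot: [2.66, 1.669, -0.002]
wrist_force: [0.5, -0.1, 0.8]
width: 0.997
```

```bash
python3 - <<'E'
from h import *
show();goto(.6163,.2695,.011,64.2)
E
```

```text
t 28.02 pos [0.6151 0.2693 0.0127] yaw 64.21 F [ 0.5 -0.1  0.8] w 0.997 q [ 0.38  0.46  1.78 -0.    0.91  0.83]
row [0.0007, 0.001, 0.0017] [0.0, 0.0006, 0.0001] len 0.002 deg 0.1
```

>>> apply_moves --plan '[[[0.0005, 0.001, 0.001, 0, 0, 0, -1], [0.0005, 0.001, 0.001, 0, 0, 0, 0], [0.0005, 0.001, 0.001, 0, 0, 0, 0.5], [0.0005, 0.001, 0.001, 0, 0, 0, 1], [0.0005, 0.001, 0.001, 0, 0, 0, 1], [0.0005, 0.001, 0.001, 0, 0, 0, 1], [0.0005, 0.001, 0.001, 0, 0, 0, 1], [0.0005, 0.001, 0.001, 0, 0, 0, 1]]]' --force 60

```text
time: 28.68
tool_pos: [0.6175, 0.27, 0.0137]
tcp_rot: [2.66, 1.669, 0.003]
wrist_force: [-0.9, 0.3, 3.2]
width: 0.137
```

```bash
python3 - <<'E'
from h import *
show();st,im=shot('wrist','w23.png')
goto(.464,-.0157,.18,74.2)
E
```

```text
t 28.68 pos [0.6175 0.27   0.0137] yaw 64.22 F [-0.9  0.3  3.2] w 0.137 q [ 0.38  0.46  1.77 -0.    0.91  0.83]
row [-0.3239, -0.0136, -0.1665] [0.0007, -0.0001, -0.0555] len 0.364 deg 10.0
```

View pics/w23.png

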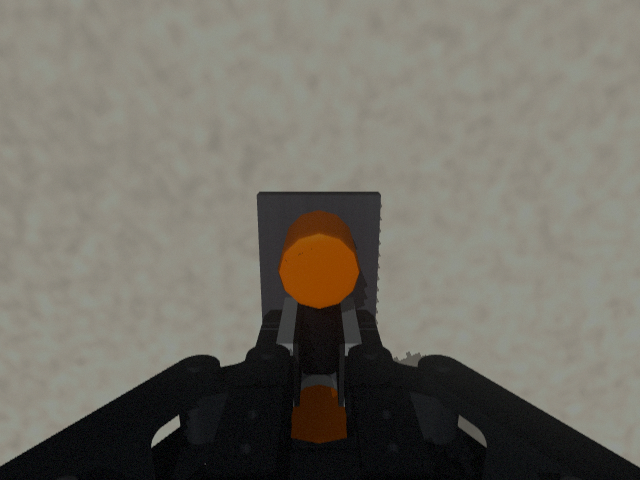

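```bash
python3 - <<'E'
from h import *
print(intool([(319,270.5)],-.0363).round(4),intool([(258,193),(380,193)],.0057).round(4))
E
```

```text
[[ 0.0347  0.0001 -0.0363]] [[ 0.0494 -0.0223  0.0057]
 [ 0.0494  0.0225  0.0057]]
```

>>> apply_moves --plan '[[[0, 0, -0.02, 0, 0, 0, 1], [0, 0, -0.05, 0, 0, 0, 1], [0, 0, -0.09, 0, 0, 0, 1], [0, 0, -0.13, 0, 0, 0, 1], [-0.03, 0, -0.16, 0, 0, -0.006, 1], [-0.065, -0.002, -0.166, 0, 0, -0.012, 1], [-0.1, -0.003, -0.166, 0, 0, -0.018, 1], [-0.135, -0.004, -0.166, 0, 0, -0.025, 1]]]'

```text
time: 29.4
tool_pos: [0.5542, 0.1493, 0.1801]
tcp_rot: [2.59, 1.774, 0.004]
wrist_force: [0.5, -0.0, -1.6]
width: 0.144
```

```bash
python3 - <<'E'
from h import *
show();goto(.4648,-.0147,.18,74.3)
E
```

```text
t 29.4 pos [0.5542 0.1493 0.1801] yaw 68.83 F [ 0.5 -0.  -1.6] w 0.144 q [ 0.22  0.11  1.88 -0.    1.15  0.59]
row [-0.1852, -0.0242, -0.0001] [0.0011, -0.0002, -0.0304] len 0.187 deg 5.5
```

>>> apply_moves --plan '[[[-0.04, -0.006, 0, 0, 0, -0.0075, 1], [-0.075, -0.01, 0, 0, 0, -0.015, 1], [-0.11, -0.015, 0, 0, 0, -0.022, 1], [-0.145, -0.02, 0, 0, 0, -0.028, 1], [-0.178, -0.024, 0, 0, 0, -0.03, 1], [-0.178, -0.024, 0, 0, 0, -0.03, 1], [-0.178, -0.024, 0, 0, 0, -0.03, 1], [-0.178, -0.024, 0, 0, 0, -0.03, 1]]]'

```text
time: 30.07
tool_pos: [0.4677, -0.0069, 0.1789]
tcp_rot: [2.507, 1.891, 0.002]
wrist_force: [0.3, -0.5, -1.1]
width: 0.139
```

```bash
python3 - <<'E'
from h import *
show();goto(.4648,-.0147,.115,74.3)
E
```

```text
t 30.07 pos [ 0.4677 -0.0069  0.1789] yaw 74.06 F [ 0.3 -0.5 -1.1] w 0.139 q [-0.07 -0.1   2.09 -0.    1.14  0.21]
row [-0.0083, -0.0008, 0.0639] [0.0006, -0.0001, -0.0014] len 0.064 deg 0.3
```

>>> apply_moves --plan '[[[-0.008, -0.0008, 0.01, 0, 0, -0.001, 1], [-0.008, -0.0008, 0.02, 0, 0, -0.001, 1], [-0.008, -0.0008, 0.03, 0, 0, -0.001, 1], [-0.008, -0.0008, 0.04, 0, 0, -0.001, 1], [-0.008, -0.0008, 0.05, 0, 0, -0.001, 1], [-0.008, -0.0008, 0.062, 0, 0, -0.001, 1], [-0.008, -0.0008, 0.062, 0, 0, -0.001, 1], [-0.008, -0.0008, 0.062, 0, 0, -0.001, 1]]]'

```text
time: 30.73
tool_pos: [0.4637, -0.0143, 0.1156]
tcp_rot: [-2.503, -1.897, 0.003]
wrist_force: [0.2, 0.2, -1.4]
width: 0.143
```

```bash
python3 - <<'E'
from h import *
show();goto(.4648,-.0147,.111,74.3)
st,im=shot('wrist','w24.png')
cv2.imwrite('pics/w24c.png',cv2.convertScaleAbs(cv2.resize(im[130:430,170:470,::-1],None,fx=2,fy=2),alpha=1.8))
E
```

```text
t 30.73 pos [ 0.4637 -0.0143  0.1156] yaw 74.32 F [ 0.2  0.2 -1.4] w 0.143 q [-0.08 -0.03  2.16 -0.    1.02  0.19]
row [-0.0001, 0.0012, 0.0046] [-0.0005, 0.0003, 0.0001] len 0.005 deg 0.1
```

View pics/w24c.png

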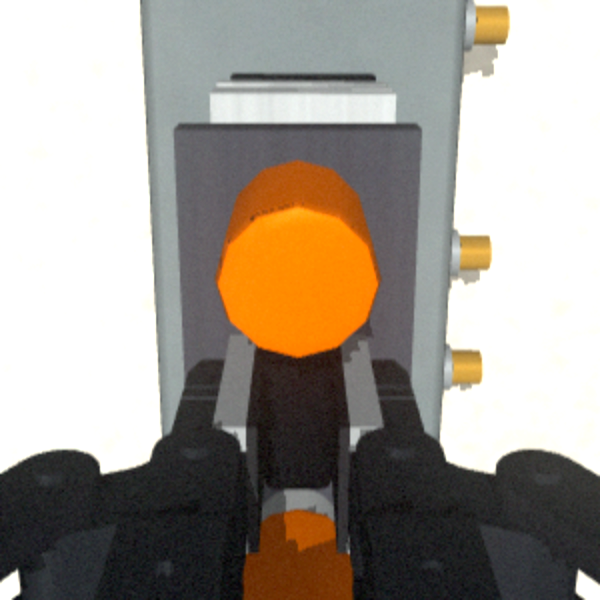

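```bash
python3 - <<'E'
from h import *
f=lambda L: np.array(L)/2+[170,130]
print('stack',intool(f([(211,93),(395,94)]),.0576).round(4)); 
print('plate',intool(f([(175,126),(420,125)]),.0057).round(4))
print('padback',intool(f([(232,75),(375,75)]),.0816).round(4))
E
```

```text
stack [[ 0.0489 -0.021   0.0576]
 [ 0.0486  0.0241  0.0576]]
plate [[ 0.0494 -0.0223  0.0057]
 [ 0.0496  0.0227  0.0057]]
padback [[ 0.0507 -0.0177  0.0816]
 [ 0.0507  0.0214  0.0816]]
```

```bash
python3 - <<'E'
from h import *
print('w9 pad',intool([(220+122/2,150+36/2),(220+279/2,150+36/2)],.0639).round(4))
print('w20 pin? w20 pad',intool([(220+108/2,150+47/2),(220+288/2,150+47/2)],.037).round(4))
E
```

```text
w9 pad [[ 0.0523 -0.0188  0.0639]
 [ 0.0523  0.0207  0.0639]]
w20 pin? w20 pad [[ 0.0528 -0.0194  0.037 ]
 [ 0.0528  0.0201  0.037 ]]
```

>>> apply_moves --plan '[[[-0.0002, 0.0012, 0, 0, 0, 0, 1], [-0.0002, 0.0012, 0, 0, 0, 0, 1], [-0.0002, 0.0012, 0.004, 0, 0, 0, 1], [-0.0002, 0.0012, 0.008, 0, 0, 0, 1], [-0.0002, 0.0012, 0.012, 0, 0, 0, 1], [-0.0002, 0.0012, 0.016, 0, 0, 0, 1], [-0.0002, 0.0012, 0.02, 0, 0, 0, 1], [-0.0002, 0.0012, 0.024, 0, 0, 0, 1]]]'

```text
time: 31.45
tool_pos: [0.4657, -0.0151, 0.0925]
tcp_rot: [2.503, 1.896, 0.001]
wrist_force: [-0.1, -0.5, -1.2]
width: 0.141
```

```bash
python3 - <<'E'
from h import *
show();goto(.4648,-.0147,.073,74.3)
st,im=shot('wrist','w25.png')
cv2.imwrite('pics/w25c.png',cv2.convertScaleAbs(cv2.resize(im[130:430,170:470,::-1],None,fx=2,fy=2),alpha=1.8))
E
```

```text
t 31.45 pos [ 0.4657 -0.0151  0.0925] yaw 74.3 F [-0.1 -0.5 -1.2] w 0.141 q [-0.09  0.    2.18 -0.    0.96  0.19]
row [0.0002, -0.001, 0.0195] [0.0004, 0.0001, -0.0] len 0.019 deg 0.1
```

View pics/w25c.png

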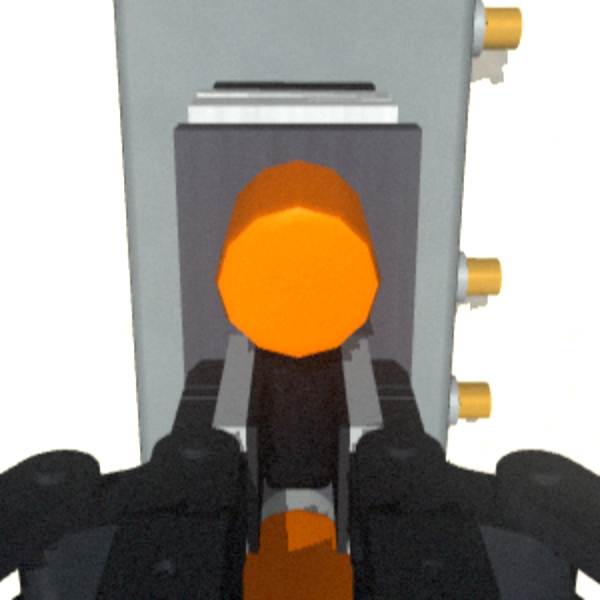

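>>> apply_moves --plan '[[[0, -0.0007, 0.003, 0, 0, 0, 1], [0, -0.0007, 0.006, 0, 0, 0, 1], [0, -0.0007, 0.009, 0, 0, 0, 1], [0, -0.0007, 0.012, 0, 0, 0, 1], [0, -0.0007, 0.015, 0, 0, 0, 1], [0, -0.0007, 0.018, 0, 0, 0, 1], [0, -0.0007, 0.0195, 0, 0, 0, 1], [0, -0.0007, 0.0195, 0, 0, 0, 1]]]'

```text
time: 32.17
tool_pos: [0.4649, -0.0149, 0.0731]
tcp_rot: [2.503, 1.897, 0.0]
wrist_force: [-0.3, -0.2, -0.3]
width: 0.144
```

```bash
python3 - <<'E'
from h import *
show()
E
```

```text
t 32.17 pos [ 0.4649 -0.0149  0.0731] yaw 74.3 F [-0.3 -0.2 -0.3] w 0.144 q [-0.09  0.03  2.19 -0.    0.92  0.19]
```

>>> apply_moves --plan '[[[0, 0, 0.0005, 0, 0, 0, 0.8], [0, 0, 0.0005, 0, 0, 0, 0], [0, 0, 0.0005, 0, 0, 0, -1], [0, 0, 0.0005, 0, 0, 0, -1], [0, 0, 0, 0, 0, 0, -1], [0, 0, -0.03, 0, 0, 0, -1], [0, 0, -0.07, 0, 0, 0, -1], [0, 0, -0.11, 0, 0, 0, -1]]]'

```text
time: 32.83
tool_pos: [0.4637, -0.0147, 0.1837]
tcp_rot: [-2.503, -1.897, 0.003]
wrist_force: [1.8, 0.3, 1.1]
width: 0.997
```

>>> apply_moves --plan '[[[0, 0, -0.03, 0, 0, 0, 1], [0, 0, -0.03, 0, 0, 0, 1], [0, 0, -0.03, 0, 0, 0, 1], [0, 0, -0.03, 0, 0, 0, 1], [0, 0, -0.03, 0, 0, 0, 1], [0, 0, -0.03, 0, 0, 0, 1], [0, 0, -0.03, 0, 0, 0, 1], [0, 0, -0.03, 0, 0, 0, 1]]]'

```text
time: 33.5
tool_pos: [0.4643, -0.0148, 0.2123]
tcp_rot: [-2.504, -1.897, 0.002]
wrist_force: [0.7, -0.3, 0.4]
width: 0.0
```

```bash
python3 - <<'E'
from h import *
show();st,im=shot('wrist','w26.png');print(repr(st['tool_pos']),repr(st['tcp_rot']))
shot('scene','s2.png')
cv2.imwrite('pics/s2c.png',cv2.convertScaleAbs(cv2.resize(cv2.imread('pics/s2.png')[180:280,240:380],None,fx=4,fy=4),alpha=1.6))
E
```

```text
t 33.5 pos [ 0.4643 -0.0148  0.2123] yaw 74.3 F [ 0.7 -0.3  0.4] w 0.0 q [-0.08 -0.13  2.06 -0.    1.21  0.19]
array([ 0.4643166 , -0.01477587,  0.21226729]) array([-2.50403721e+00, -1.89710827e+00,  1.71707348e-03])
```

View pics/w26.png

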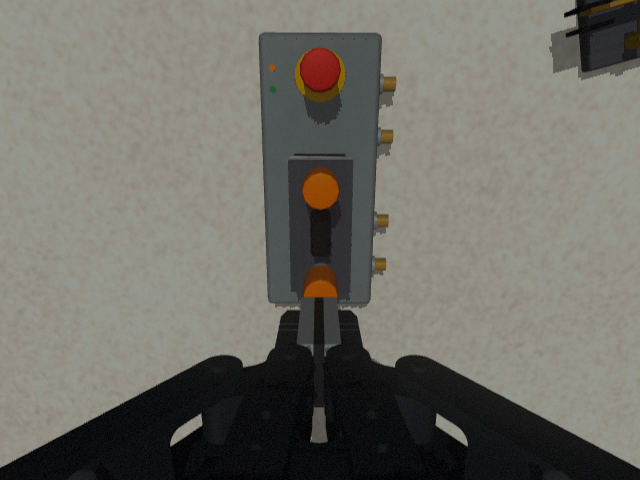

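View pics/s2c.png

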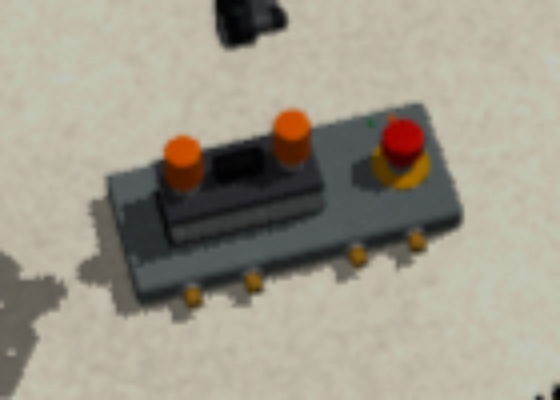

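```bash
python3 - <<'E'
from h import *
goto(.4735,.0180,.12,74.3)
E
```

```text
row [0.034, -0.0004, 0.0928] [0.0001, 0.0002, -0.0] len 0.099 deg 0.0
```

>>> apply_moves --plan '[[[0.034, 0, 0, 0, 0, 0, 1], [0.034, 0, 0.03, 0, 0, 0, 1], [0.034, 0, 0.06, 0, 0, 0, 1], [0.034, 0, 0.08, 0, 0, 0, 1], [0.034, 0, 0.09, 0, 0, 0, 1], [0.034, 0, 0.092, 0, 0, 0, 1], [0.034, 0, 0.092, 0, 0, 0, 1], [0.034, 0, 0.092, 0, 0, 0, 1]]]'

```text
time: 34.27
tool_pos: [0.4755, 0.0177, 0.1228]
tcp_rot: [2.502, 1.895, 0.004]
wrist_force: [1.0, -0.5, 0.3]
width: 0.002
```

```bash
python3 - <<'E'
from h import *
show();goto(.4735,.0180,.096,74.3);shot('wrist','w27.png')
E
```

```text
t 34.27 pos [0.4755 0.0177 0.1228] yaw 74.28 F [ 1.  -0.5  0.3] w 0.002 q [-0.01 -0.02  2.13 -0.    1.03  0.26]
row [-0.0003, -0.0021, 0.0268] [0.0012, -0.0001, -0.0001] len 0.027 deg 0.2
```

View pics/w27.png

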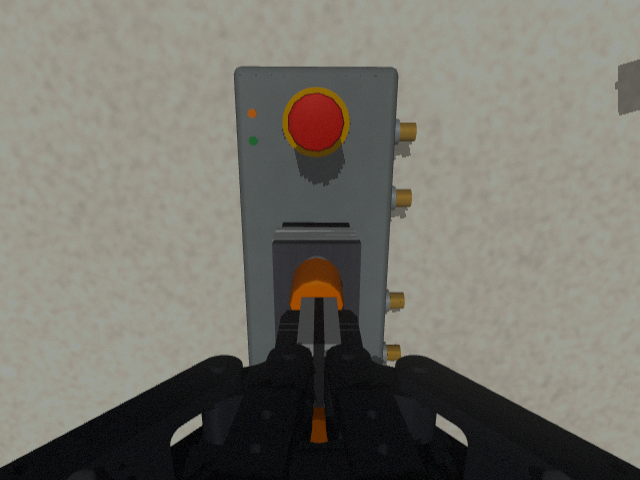

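Centred over the cap. Press slowly.

>>> apply_moves --plan '[[[0, -0.0015, 0.005, 0, 0, 0, 1], [0, -0.0015, 0.009, 0, 0, 0, 1], [0, -0.0015, 0.012, 0, 0, 0, 1], [0, -0.0015, 0.015, 0, 0, 0, 1], [0, -0.0015, 0.018, 0, 0, 0, 1], [0, -0.0015, 0.021, 0, 0, 0, 1], [0, -0.0015, 0.024, 0, 0, 0, 1], [0, -0.0015, 0.025, 0, 0, 0, 1]]]'

```text
time: 34.98
tool_pos: [0.4735, 0.0182, 0.0979]
tcp_rot: [2.503, 1.896, 0.002]
wrist_force: [-5.5, 0.6, 17.7]
width: 0.002
```

```bash
python3 - <<'E'
from h import *
show()
E
```

```text
t 34.98 pos [0.4735 0.0182 0.0979] yaw 74.3 F [-5.5  0.6 17.7] w 0.002 q [-0.01  0.01  2.16 -0.    0.97  0.26]
```

>>> apply_moves --plan '[[[0, 0, 0.001, 0, 0, 0, 1], [0, 0, 0.001, 0, 0, 0, 1], [0, 0, -0.02, 0, 0, 0, 1], [0, 0, -0.035, 0, 0, 0, 1], [-0.03, 0, -0.035, 0, 0, 0, 1], [-0.06, 0, -0.035, 0, 0, 0, 1], [-0.07, 0, -0.035, 0, 0, 0, 1], [-0.07, 0, -0.035, 0, 0, 0, 1]]]'

```text
time: 35.65
tool_pos: [0.4533, -0.0507, 0.1314]
tcp_rot: [2.506, 1.893, 0.0]
wrist_force: [0.4, 0.7, -0.0]
width: -0.005
```

```bash
python3 - <<'E'
from h import *
show();goto(.4545,-.0494,.096,74.3)
E
```

```text
t 35.65 pos [ 0.4533 -0.0507  0.1314] yaw 74.13 F [ 0.4  0.7 -0. ] w -0.005 q [-0.17 -0.07  2.16 -0.    1.05  0.11]
row [0.0015, 0.0007, 0.0354] [0.0005, 0.0002, -0.0009] len 0.035 deg 0.2
```

>>> apply_moves --plan '[[[0.0015, 0.0007, 0.01, 0, 0, 0, 1], [0.0015, 0.0007, 0.018, 0, 0, 0, 1], [0.0015, 0.0007, 0.022, 0, 0, 0, 1], [0.0015, 0.0007, 0.025, 0, 0, 0, 1], [0.0015, 0.0007, 0.028, 0, 0, 0, 1], [0.0015, 0.0007, 0.031, 0, 0, 0, 1], [0.0015, 0.0007, 0.034, 0, 0, 0, 1], [0.0015, 0.0007, 0.0355, 0, 0, 0, 1]]]'

```text
time: 36.32
tool_pos: [0.4555, -0.0472, 0.0979]
tcp_rot: [2.502, 1.898, -0.0]
wrist_force: [-10.8, 1.1, 28.3]
width: -0.001
```

```bash
python3 - <<'E'
from h import *
show()
E
```

```text
t 36.32 pos [ 0.4555 -0.0472  0.0979] yaw 74.37 F [-10.8   1.1  28.3] w -0.001 q [-0.16 -0.02  2.19 -0.    0.98  0.12]
```

>>> apply_moves --plan '[[[0, 0, -0.002, 0, 0, 0, 1], [0, 0, -0.01, 0, 0, 0, 1], [0, 0, -0.04, 0, 0, 0, 1], [-0.02, 0, -0.07, 0, 0, 0, 1], [-0.03, 0, -0.1, 0, 0, 0, 1], [-0.03, 0, -0.12, 0, 0, 0, 1], [-0.03, 0, -0.12, 0, 0, 0, 1], [-0.03, 0, -0.12, 0, 0, 0, 1]]]'

```text
time: 36.98
tool_pos: [0.4479, -0.0767, 0.2174]
tcp_rot: [2.501, 1.895, 0.005]
wrist_force: [-0.0, -0.7, 0.3]
width: -0.001
```

```bash
python3 - <<'E'
from h import *
show();st,im=shot('wrist','w28.png');print(repr(st['tool_pos']),repr(st['tcp_rot']))
shot('scene','s3.png')
cv2.imwrite('pics/s3c.png',cv2.convertScaleAbs(cv2.resize(cv2.imread('pics/s3.png')[180:280,240:380],None,fx=4,fy=4),alpha=1.6))
cv2.imwrite('pics/w28c.png',cv2.convertScaleAbs(cv2.resize(im[20:300,220:420,::-1],None,fx=2,fy=2),alpha=1.6))
E
```

```text
t 36.98 pos [ 0.4479 -0.0767  0.2174] yaw 74.31 F [-0.  -0.7  0.3] w -0.001 q [-0.22 -0.16  2.07 -0.    1.22  0.05]
array([ 0.44788742, -0.07665443,  0.21742799]) array([2.50079014, 1.89510242, 0.00451098])
```

View pics/w28c.png

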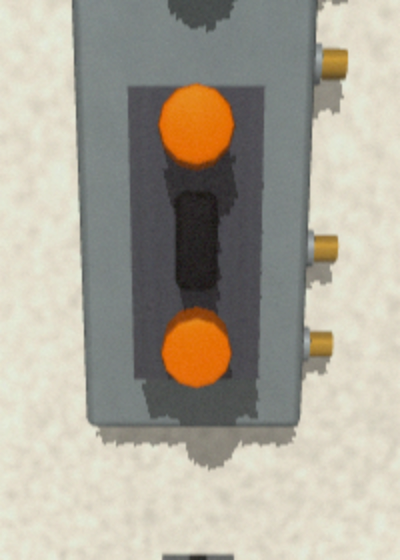

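View pics/s3c.png

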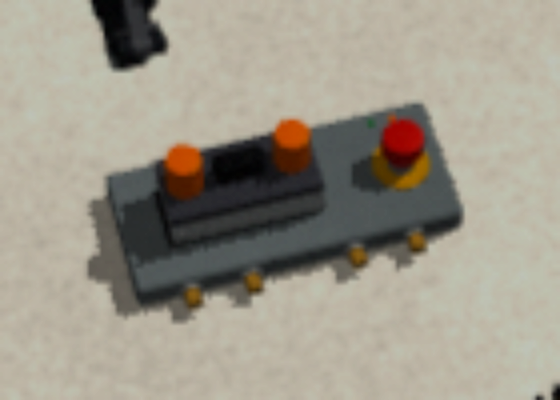

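```bash
python3 - <<'E'
from h import *
st=dict(tool_pos=np.array([ 0.44788742, -0.07665443,  0.21742799]),tcp_rot=np.array([2.50079014, 1.89510242, 0.00451098]))
c=cam('wrist',st)
f=lambda L:np.array(L)/2+[220,20]
for z in (.108,.098):
    Q=meas(c,f([(196,124.5),(196,352)]),1,(0,0),st=st,z=z); print(z,Q.mean(0),np.linalg.norm(Q[0]-Q[1]))
P=meas(c,f([(128,87),(264,86),(258,377),(134,378)]),1,(0,0),st=st,z=.066);v=P[0]-P[3];print(P.mean(0),np.linalg.norm(v),np.degrees(np.arctan2(v[1],v[0])))
goto(.4941,.0902,.09,74.3)
E
```

```text
0.108 [ 0.46451049 -0.01545663  0.10799615] 0.06647143235865678
0.098 [ 0.46442194 -0.01586939  0.09799615] 0.06911866310150658
[ 0.46445841 -0.01606396  0.06599615] 0.09892118573624764 74.18704591743584
row [0.1732, 0.0014, 0.1247] [-0.0002, 0.0001, 0.0002] len 0.213 deg 0.1
```

>>> apply_moves --plan '[[[0.04, 0.001, 0.01, 0, 0, 0, 1], [0.08, 0.001, 0.02, 0, 0, 0, 1], [0.12, 0.001, 0.03, 0, 0, 0, 1], [0.155, 0.001, 0.04, 0, 0, 0, 1], [0.173, 0.001, 0.07, 0, 0, 0, 1], [0.173, 0.001, 0.1, 0, 0, 0, 1], [0.173, 0.001, 0.135, 0, 0, 0, 1], [0.173, 0.001, 0.135, 0, 0, 0, 1]]]'

```text
time: 37.75
tool_pos: [0.4868, 0.0895, 0.0722]
tcp_rot: [-2.497, -1.895, 0.022]
wrist_force: [-2.1, -1.2, -0.5]
width: -0.001
```

```bash
python3 - <<'E'
from h import *
show();goto(.494,.0902,.048,74.3)
E
```

```text
t 37.75 pos [0.4868 0.0895 0.0722] yaw 74.41 F [-2.1 -1.2 -0.5] w -0.001 q [ 0.13  0.09  2.12 -0.    0.94  0.4 ]
row [0.0028, 0.0071, 0.0241] [-0.0045, 0.0023, 0.0006] len 0.025 deg 0.9
```

Let it settle.

>>> apply_moves --plan '[[[0, 0, 0, 0, 0, 0, 1], [0, 0, 0, 0, 0, 0, 1], [0, 0, 0, 0, 0, 0, 1], [0, 0, 0, 0, 0, 0, 1], [0, 0, 0, 0, 0, 0, 1], [0, 0, 0, 0, 0, 0, 1], [0, 0, 0, 0, 0, 0, 1], [0, 0, 0, 0, 0, 0, 1]]]'

```text
time: 38.42
tool_pos: [0.4951, 0.0894, 0.0816]
tcp_rot: [2.503, 1.896, 0.002]
wrist_force: [-0.1, 0.2, 0.2]
width: 0.003
```

```bash
python3 - <<'E'
from h import *
show();goto(.494,.0902,.048,74.3)
E
```

```text
t 38.42 pos [0.4951 0.0894 0.0816] yaw 74.28 F [-0.1  0.2  0.2] w 0.003 q [ 0.13  0.09  2.11 -0.    0.94  0.4 ]
row [0.0005, -0.0014, 0.0336] [0.0008, -0.0, -0.0001] len 0.034 deg 0.1
```

>>> apply_moves --plan '[[[0, -0.001, 0.01, 0, 0, 0, 1], [0, -0.001, 0.016, 0, 0, 0, 1], [0, -0.001, 0.019, 0, 0, 0, 1], [0, -0.001, 0.022, 0, 0, 0, 1], [0, -0.001, 0.025, 0, 0, 0, 1], [0, -0.001, 0.028, 0, 0, 0, 1], [0, -0.001, 0.031, 0, 0, 0, 1], [0, -0.001, 0.033, 0, 0, 0, 1]]]'

```text
time: 39.08
tool_pos: [0.4932, 0.0897, 0.0497]
tcp_rot: [2.504, 1.897, -0.003]
wrist_force: [-14.0, -1.7, 36.2]
width: 0.002
```

```bash
python3 - <<'E'
from h import *
show();goto(.494,.0902,.048,74.3)
E
```

```text
t 39.08 pos [0.4932 0.0897 0.0497] yaw 74.31 F [-14.   -1.7  36.2] w 0.002 q [ 0.13  0.13  2.13 -0.    0.88  0.41]
row [0.0007, 0.0006, 0.0017] [-0.0004, 0.0005, 0.0] len 0.002 deg 0.1
```

>>> apply_moves --plan '[[[0, 0, -0.003, 0, 0, 0, 1], [0, 0, -0.015, 0, 0, 0, 1], [0, 0, -0.04, 0, 0, 0, 1], [0, 0, -0.08, 0, 0, 0, 1], [-0.03, 0, -0.12, 0, 0, 0, 1], [-0.06, 0, -0.16, 0, 0, 0, 1], [-0.1, 0, -0.17, 0, 0, 0, 1], [-0.12, 0, -0.17, 0, 0, 0, 1]]]'

```text
time: 39.75
tool_pos: [0.4632, -0.027, 0.2231]
tcp_rot: [2.496, 1.895, 0.01]
wrist_force: [-0.1, -0.7, -0.3]
width: -0.003
```

>>> apply_moves --plan '[[[0, 0, 0, 0, 0, 0, 1], [0, 0, 0, 0, 0, 0, 1], [0, 0, 0, 0, 0, 0, 1], [0, 0, 0, 0, 0, 0, 1], [0, 0, 0, 0, 0, 0, 1], [0, 0, 0, 0, 0, 0, 1], [0, 0, 0, 0, 0, 0, 1], [0, 0, 0, 0, 0, 0, 1]]]'

```text
time: 40.42
tool_pos: [0.4611, -0.0251, 0.2177]
tcp_rot: [2.502, 1.898, 0.0]
wrist_force: [-0.4, 0.0, -0.4]
width: -0.002
```

```bash
python3 - <<'E'
from h import *
show();st,im=shot('wrist','w29.png')
c=cam('wrist',st); rc,s=redcap(im)
print('red',rc,s)
P0=np.array([.4941,.0902,.05]); b=R.from_rotvec(st['tcp_rot']).apply([0,.0008,0])
for z in (.05,.062): print(z,onplane(c,rc,z)-b)
shot('scene','s4.png')
cv2.imwrite('pics/s4c.png',cv2.convertScaleAbs(cv2.resize(cv2.imread('pics/s4.png')[180:280,240:380],None,fx=4,fy=4),alpha=1.6))
E
```

```text
t 40.42 pos [ 0.4611 -0.0251  0.2177] yaw 74.36 F [-0.4  0.  -0.4] w -0.002 q [-0.11 -0.14  2.06 -0.    1.22  0.17]
red [319.7258216  54.4713615] [ 302   36   37   38 1065]
0.05 [[0.4936533  0.09036774 0.04999929]]
0.062 [[0.4931417  0.08866053 0.06199929]]
```

View pics/w29.png

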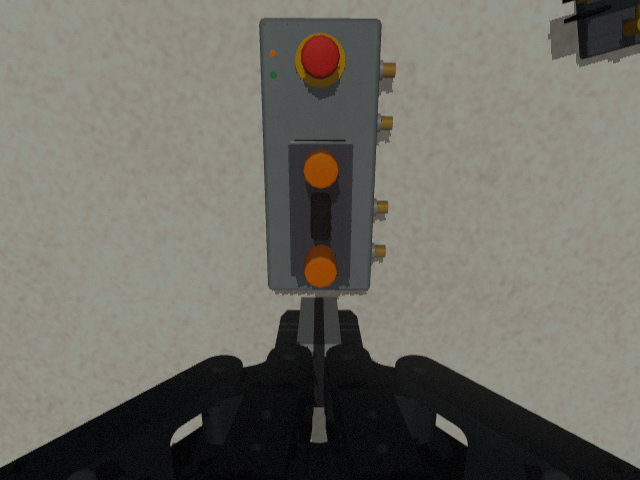

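View pics/s4c.png

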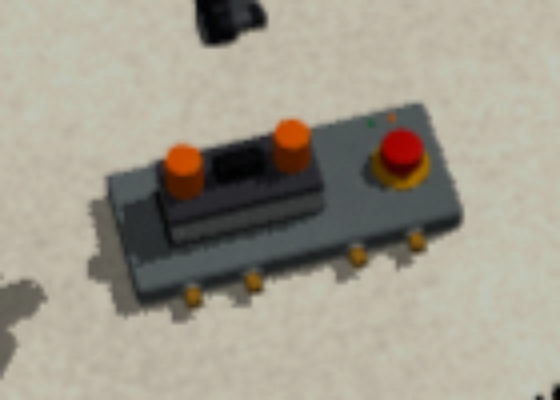

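View pics/s4.png

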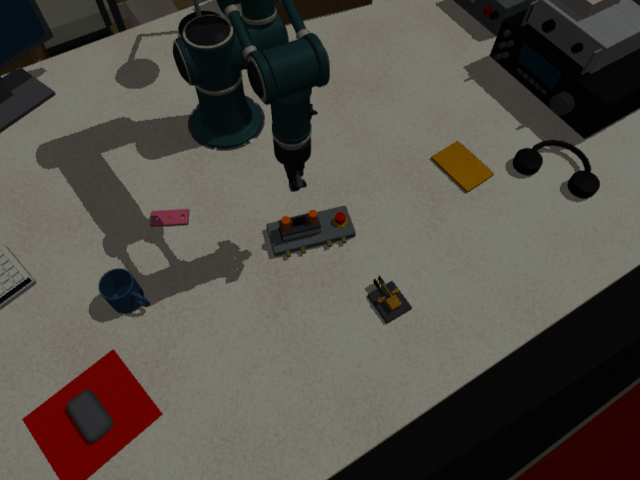

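```bash
python3 -c "
from h import *
print(bot.finish_job())"
```

```text
the job is handed in; nothing more can be done
None
```

The filter stack is built and locked, and the job was handed in at about 40 s; no verdict is reported.

**What I did:** I pulled the red bypass cap up. I then threaded the three modules present (black, green, orange; no blue or yellow was on the desk) and put the top plate on last. After that I pressed both lock caps down and pushed the red cap back down. The pink look-alike was left alone.

**Last checks:**
- **Lock caps:** the fingers stopped at 97.9 mm on each cap, where fully down is 98 mm.
- **Red cap:** pressing stopped at 49.7 mm, where fully down is 50 mm. The close-up and the scene view both show it down.
- **Top plate:** it measured within about 0.7 mm of the seat centre at 74.2°, matching the dock, and it looks flat in the scene view.
- **Bystanders:** the paddle key, mug and notebook look unmoved by eye in the scene view. The arm was clear of everything.

**Disagreements:** The wrist camera was biased by about 1 mm sideways, and I corrected for that. Two estimates of the top plate's lengthwise position differed by about 1.5 mm before it was lowered. I went with the one that matched the earlier threading, and the plate went on without force. The final red cap press peaked at about 36 N, higher than it needed to be.

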